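# Index a flange three ratchet strokes and check it with a straightedge

## Task

Work the ratchet lever exactly three full strokes, letting it spring back each time, so that the yellow line on the flange comes round to the red pointer; turn the flange only with the lever. Then take the straightedge from its leaning rack and lay it, on its narrow underside, centred along the yellow line, and press down gently with the fingers first on its red end, then on its plain end, to feel for rocking. Leave it lying there and do not shift the other things on the bench.

Things in the scene. Friction and masses are not known exactly. Their poses are not given: they have to be found in the camera images.
- lever (a joint): Blue ratchet lever that swings level about the fixture's upright centre axis; 0 = home, 0.70 rad = full stroke (rigid stops at both). It grows as the lever swings clockwise seen from above. A spring returns it home; about 4 to 8 N at the knob push it through its stroke. A full stroke to the stop carries the flange one notch (0.524 rad) clockwise; on the way back the pawl slips and the flange stays. A new notch is caught only when the lever is back home (below 0.08).
- knob (a point): Centre of the top of the lever's upright black grip, a cylinder 20 mm across, top 110 mm and bottom 46 mm above the bench (a 12 mm steel stem below it down to the lever bar, whose top is at 24 mm); 165 mm from the fixture's centre axis, 55 mm outside the flange's rim. It moves with the lever; at lever 0 it stands 110 degrees anticlockwise (from above) of the fixture's +x, at full stroke 70 degrees.
- turntable (a joint): Angle of the flange, clockwise from above, rad; near 0 at the start (-0.10 to 0.06), 0.524 after one full stroke, 1.047 after two, 1.571 after three, when the yellow line meets the red pointer. Friction holds it where it is left.
- flange: Steel flange disc 220 mm across with a flat top face, fixed on the turntable. Origin: centre of the top face, 72 mm above the bench, on the centre axis. Its x axis runs along the 9 mm wide painted yellow line, which crosses the whole face through the centre; z up.
- fixture: Grey base plate 190 x 190 x 14 mm, fixed to the bench. Origin: centre of its underside, on the centre axis. The red pointer stands on its -y side, 118 to 136 mm from the axis, top 59 mm above the bench; the lever is on its +y side.
- straightedge: Aluminium bar 24 wide (x) x 230 long (y) x 32 mm high (z), about 0.3 kg; red sleeve on its +y end, black line round its middle. Origin: centre of its 24 mm wide underside. At the start it sits in the rack leaning 38 degrees: its z axis (up through its height) leans towards the rack's -x (towards the robot), so the fingers must come in along that leaning axis to take it across its 24 mm width.
- red_end (a point): Point on the top of the straightedge, 15 mm in from its red (+y) end. Pressing with about 5 to 10 N is right.
- plain_end (a point): Point on the top of the straightedge, 15 mm in from its plain (-y) end. Pressing with about 5 to 10 N is right.
- rack: Green rack fixed to the bench, base 150 x 270 x 6 mm. Two leaning cradles, 22 mm wide, 90 mm either side of its middle along y, hold the bar's ends in slots 27 mm wide (lips 31 mm high on the lower, -x side and 13 mm on the other); the 158 mm between them is free. The bar's underside centre lies 62 mm above the bench, above the rack's origin. A steel rail 12 mm thick runs along y at 170 mm height, 78 mm to +x of the origin, and blocks a gripper that comes straight down.
- spray_can: Bystander: blue spray can, 60 mm across, 160 mm tall, standing; origin under its centre.
- bearing: Bystander: steel bearing ring 64 mm across, 18 mm high, lying flat; origin under its centre.
- parts_box: Bystander: cardboard box 80 x 110 x 50 mm; origin under its centre.
Things that resemble listed ones, but are neither listed nor needed, are in the scene too. Of the things shaped like the straightedge, the aluminium one is meant.

How it is judged:
On the way, in this order (a step that is already met when the one before it is completed fails the run):
1. first stroke: flange one notch on, lever home again (value of joint turntable between 0.3936 and 0.6536 rad and value of joint lever below 0.08 rad), for 0.1 s.
2. second stroke: two notches on, lever home again (value of joint turntable between 0.9172 and 1.1772 rad and value of joint lever below 0.08 rad), for 0.1 s.
3. third stroke: three notches on, lever home again (value of joint turntable between 1.4408 and 1.7008 rad and value of joint lever below 0.08 rad), for 0.1 s.
4. straightedge lies flat on the flange along the yellow line, centred (z of straightedge in the frame of flange between -0.003 and 0.004 m and horizontal distance between straightedge and flange below 0.02 m and angle between the y axis of straightedge and the x axis of flange, either way round below 0.15 rad and angle between straightedge's own z axis and vertical below 0.06 rad), for 0.2 s.
5. fingers press down on its red end (all of step 4 and horizontal distance between the grasp point and red_end below 0.045 m and contact force between the fingers and straightedge above 2 N and contact force between straightedge and flange above 5.5 N), for 0.1 s.
6. fingers press down on its plain end (all of step 4 and horizontal distance between the grasp point and plain_end below 0.045 m and contact force between the fingers and straightedge above 2 N and contact force between straightedge and flange above 5.5 N), for 0.1 s.
At the end, for the whole second after the job is handed in: Flange three notches on (1.571 +- 0.13 rad), lever home (below 0.08); straightedge released and still, flat on the flange (underside within -3 to +4 mm of its face, tilt under 0.06 rad), middle within 20 mm of the centre, along the yellow line within 0.15 rad (all of step 3 and all of step 4 and linear speed of straightedge below 0.01 m/s); the robot touches nothing.
It fails at once if the flange is turned past the third notch (more than 0.2 rad) (value of joint turntable above 1.7708 rad).
It fails at once if the hand or arm pushes on the flange itself (over 5 N) (contact force between any of the fingers, the arm and flange above 5 N).
It fails at once if the straightedge is pressed or dropped hard on the flange (impact over 100 N) (contact force between straightedge and flange above 100 N).
It fails at once if a bystander is shifted by more than 30 mm (distance of any of spray_can, bearing, parts_box from where it was at the start of the episode above 0.03 m).
It also fails if it takes over 72 s, if anything falls off the work surface, if the arm or the gripper's body presses on something with over 40 N, if the wrist force passes 120 N, or if a joint passes its speed limit or range.

## Robot

A 6-joint arm with a two-finger parallel gripper is mounted at the origin on the work surface. World frame = base frame: x ahead of the robot, y to its left, z up, the work surface at z = 0. Lengths are in m, angles in rad, forces in N, time in s.
With the tool pointing down it reaches from about 0.375 to 0.9 m from the base axis. Payload 3.1 kg.
Tool frame: the origin (TCP) lies at the very end of the fingers, on their centre line; the grasp point (between the pads) lies 19 mm behind it (tcp_to_grasp is the distance from the TCP to the grasp point, in m); z points along the fingers, y is the direction in which the jaws open and shut (so a half turn about z gives the same grasp; the last joint's range is limited). The gripper opens to 85 mm and grips with 20 to 120 N. Pads are 22 mm wide; open, the fingers measure 114 mm over their backs; the gripper's body (76 mm by 85 mm) begins 54 mm behind the grasp point. The pads swing forward as they close: fully open they stand 13 mm farther back than shut.
Start: joints at [-1.29, 0.527, 1.433, -0, 1.181, -0.178], TCP at [0.277, -0.56, 0.211] pointing down, gripper open.
Joint ranges: [-3.08, 3.08], [-0.75, 2.2], [0.22, 2.44], [-1.43, 4.57], [0, 2.65], [-2.85, 2.85]. Speed limits (rad/s): [2.79, 2.79, 3.14, 3.14, 3.14, 3.14].

## Interface

Orientations are given as a unit quaternion [x, y, z, w].
In Python, from station import sense, snapshot, camera_info, sign_off, tcp_to_grasp gives the robot as it stands.
- The arm moves only by the shell command python3 -m inch 'ROWS' [FORCE]. ROWS is JSON, a list of rows, each a list of 3 entries, a list of its own where there are three numbers: the closure, from -1 (fully open) to 1 (shut), so that 0 is half open, then the shift along the tool's x, y, z normalised to -1 to 1, where 1 is 10 cm, then the turn, a rotation vector about the tool's x, y, z normalised to -1 to 1, where 1 is 360 degrees. In form: [[jaw, [dx, dy, dz], [ax, ay, az]], ...]. A call has 1 to 20 rows; each row is the pose to reach, as a shift and turn from the pose commanded when the call began, along the tool's axes at that moment, turning the shorter way round; what a row does not reach only later rows make up. A row lasts 1/10 s, in which the tool goes at most 50 mm and 8.59 degrees, less where a joint would pass 70% of its speed; a pose out of reach is approached as far as the arm can. A call with a number of a shift or a turn outside -1 to 1 is refused whole. A call with a gripper value outside its range is refused whole. The fingers move at their own pace and stop on an object; FORCE is the grip in N (left out, the last holds). Time passes only in rows, so rows that repeat a pose let the fingers close. It gives the time, the measured TCP pose, the force and the opening at its end, in the units of the state.
- sense(): the state, without advancing time (a new reading comes with each control period).
- snapshot(name): name is "scene" or "top"; returns (picture, depth): 400x640x3 uint8, blue, green, red; 400x640 float32, m along the optical axis (not along the pixel's ray), 0 where there is no reading.
- camera_info(name): a dict with "K" (3x3 intrinsics, pixels), "origin" and "orientation" of the camera in the world. Camera axes: x right, y down, z forward; pixel columns grow to the right and rows downward; lengths in m; the calibration is good to about 2 mm. A picture is of the moment at which its call begins. camera_info takes no time and is no camera call.
- sign_off(): hands the job in, once; it reports no verdict.
The state is a dict: "t": time; "q": joint angles; "qd": joint speeds; "tau": joint torques, N m; "tcp_pos": TCP position; "tool_rot": TCP orientation; "force": force on the tool from outside, world axes, zero at the start; "ft_torque": the same for the moment, N m; "finger_gap": opening from 0.0 (shut) to 1.0 (fully open).
Only numpy, scipy, OpenCV 4.12 (cv2) and the standard library are available. Lean on these libraries where they do the work, as an engineer would, in place of code of your own. Each camera call takes 0.05 s, during which the arm holds its last target.

## Working session

There is one attempt and no reset: what is moved stays moved. The work goes in short steps, Python scripts to look and compute and a shell command to move; the robot and the scene stay as the last step left them, time stands still between calls to the robot, and variables do not carry over. Pictures are saved under pics/ and viewed, and the job is handed in when it is done.

```bash
mkdir -p pics && ls && python3 - <<'E'
from station import sense,snapshot,camera_info,tcp_to_grasp
import cv2
print(sense(), tcp_to_grasp)
for n in("scene","top"):
    p,d=snapshot(n); cv2.imwrite(f"pics/{n}0.png",p)
    import numpy as np; np.save(f"{n}0_d.npy",d); print(camera_info(n))
E
```

```text
pics
{'t': 0.0, 'q': array([-1.29050398e+00,  5.28493100e-01,  1.43390336e+00, -1.79754912e-05,
        1.18137359e+00, -1.78532939e-01]), 'qd': array([ 0.00058281, -0.00017374,  0.00104369, -0.00116048, -0.00083156,
       -0.00020107]), 'tau': array([ 1.90725907e-03, -4.42349982e+01, -1.78024310e+01, -4.31495880e-05,
        8.39278742e-03, -1.84163810e-05]), 'tcp_pos': array([ 0.27660065, -0.55962033,  0.21021677]), 'tool_rot': array([ 9.73798776e-01,  2.27408793e-01, -6.36690462e-05, -1.08686575e-03]), 'force': array([-0.35609708,  0.09499431,  0.10758283]), 'ft_torque': array([ 0.06872258, -0.0059864 ,  0.01580946]), 'finger_gap': 1.0007194813509208} 0.0187
{'K': array([[380.58830801,   0.        , 316.48698041],
       [  0.        , 380.58830801, 201.69011881],
       [  0.        ,   0.        ,   1.        ]]), 'origin': array([0.9992426 , 0.27351315, 0.74304097]), 'orientation': array([ 0.42402319,  0.83988114, -0.29871857, -0.15991004])}
{'K': array([[421.42204467,   0.        , 321.88282269],
       [  0.        , 421.42204467, 197.14176503],
       [  0.        ,   0.        ,   1.        ]]), 'origin': array([ 0.4164858 , -0.04395816,  1.00175665]), 'orientation': array([-0.69816435,  0.71226514, -0.05596672,  0.04596333])}
```

View pics/scene0.png

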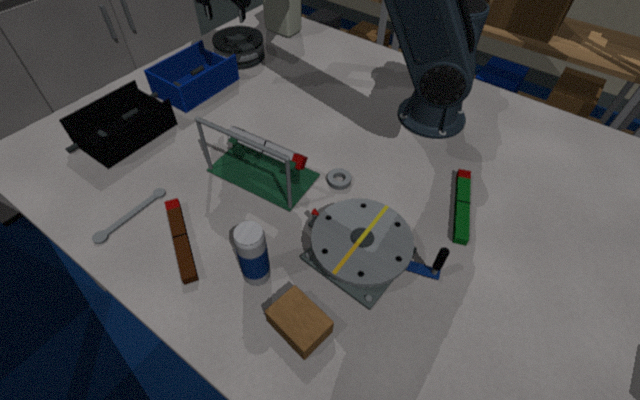

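View pics/top0.png

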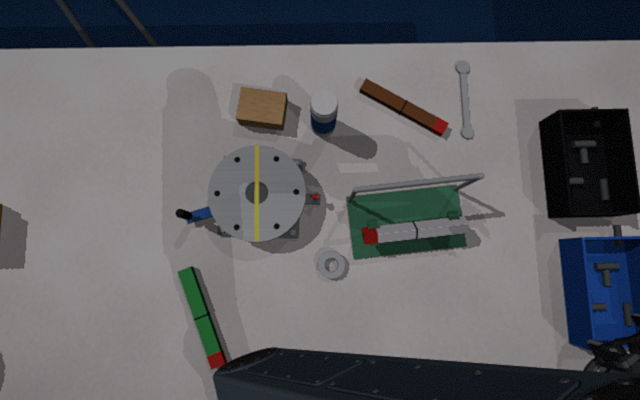

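The top view shows the flange with its hub at about (256,193), the yellow line vertical, the knob at (183,214) and the red pointer at (316,198). The rack is at about (410,220), with the red sleeve at (370,236). The scene view shows the knob at (441,258) and the hub at (362,237). The bearing is close to both the rack and the fixture.

```bash
cat > h.py <<'E'
import numpy as np,cv2
from scipy.spatial.transform import Rotation as R
from station import sense,snapshot,camera_info,tcp_to_grasp
CI={n:camera_info(n) for n in("scene","top")}
def ray(n,uv):
    c=CI[n];d=np.linalg.inv(c["K"])@np.array([uv[0],uv[1],1.]);return np.array(c["origin"]),R.from_quat(c["orientation"]).as_matrix()@d
def plane(n,uv,z):
    o,d=ray(n,uv);return o+d*(z-o[2])/d[2]
def tri(a,b):
    o1,d1=ray("top",a);o2,d2=ray("scene",b)
    s=np.linalg.lstsq(np.c_[d1,-d2],o2-o1,rcond=None)[0]
    p,q=o1+s[0]*d1,o2+s[1]*d2
    return (p+q)/2,np.linalg.norm(p-q)
def cloud(n,d):
    v,u=np.mgrid[:400,:640];c=CI[n];k=c["K"]
    P=np.stack([(u-k[0,2])/k[0,0]*d,(v-k[1,2])/k[1,1]*d,d],-1)
    return P@R.from_quat(c["orientation"]).as_matrix().T+c["origin"]
def proj(n,p):
    c=CI[n];q=R.from_quat(c["orientation"]).as_matrix().T@(np.array(p)-c["origin"]);q=c["K"]@q;return q[:2]/q[2]
E
python3 - <<'E'
from h import *
for n in("scene","top"):
    p=cv2.imread(f"pics/{n}0.png");d=np.load(f"{n}0_d.npy");P=cloud(n,d)
    h=cv2.cvtColor(p,cv2.COLOR_BGR2HSV)
    for name,lo,hi in [("yellow",(22,120,90),(35,255,255)),("red",(0,150,80),(6,255,255)),("red2",(172,150,80),(180,255,255)),("black",(0,0,0),(180,255,28)),("green",(60,80,30),(85,255,255)),("blue",(105,120,40),(125,255,255))]:
        m=cv2.inRange(h,lo,hi)
        k,l,s,c=cv2.connectedComponentsWithStats(m)
        for i in range(1,k):
            if s[i,4]>=25 and s[i,4]<9000:
                q=P[(l==i)&(d>0)]
                print(n,name,s[i].tolist(),c[i].round(1),np.median(q,0).round(3) if len(q) else None)
E
python3 - <<'E'
import cv2
a=cv2.imread('pics/top0.png');cv2.imwrite('pics/topc.png',cv2.resize(a[130:280,160:500],None,fx=2.35,fy=2.35,interpolation=2))
a=cv2.imread('pics/scene0.png');cv2.imwrite('pics/scenec.png',cv2.resize(a[105:315,185:465],None,fx=2.8,fy=2.8,interpolation=2))
E
```

```text
scene yellow [332, 206, 56, 68, 339] [358.9 240.5] [0.576 0.089 0.071]
scene red [292, 154, 12, 15, 85] [297.6 159.8] [ 0.471 -0.156  0.083]
scene red [459, 170, 12, 8, 59] [464.4 173.5] [0.199 0.187 0.023]
scene red [165, 199, 14, 12, 95] [171.7 203.9] [ 0.728 -0.346  0.023]
scene black [196, 0, 17, 20, 96] [206.4   5.9] [ 0.303 -0.598  0.282]
scene black [231, 0, 20, 20, 147] [242.    5.2] [ 0.258 -0.507  0.293]
scene black [393, 0, 25, 65, 186] [405.   31.4] [ 0.281 -0.022  0.373]
scene black [456, 0, 27, 53, 495] [467.6  20.3] [0.207 0.068 0.382]
scene black [319, 16, 36, 13, 146] [337.6  22.2] [-1.252 -1.17  -0.507]
scene black [387, 21, 10, 12, 36] [392.1  26.7] [-1.773 -0.973 -0.664]
scene black [213, 27, 28, 27, 255] [225.2  40.9] [ 0.15  -0.727  0.071]
scene black [241, 27, 21, 22, 140] [251.6  37.7] [ 0.081 -0.67   0.071]
scene black [385, 34, 7, 7, 27] [388.2  37.4] [-1.276 -0.773 -0.507]
scene black [234, 49, 9, 5, 29] [237.8  51.2] [ 0.161 -0.658  0.063]
scene black [238, 52, 26, 13, 75] [253.8  59.1] [ 0.092 -0.647  0.01 ]
scene black [403, 65, 64, 65, 1765] [436.8  90.
[... 3462 characters left out ...]
-0.028  0.521]
top black [325, 387, 59, 13, 91] [353.5 393.9] [ 0.296 -0.074  0.603]
top green [348, 185, 118, 74, 4998] [403.2 218.2] [ 0.518 -0.251  0.005]
top green [178, 267, 43, 88, 1299] [198.8 310.7] [0.305 0.223 0.023]
top blue [0, 0, 74, 28, 1674] [32.  13.8] [ 1.516  1.201 -0.751]
top blue [66, 0, 64, 27, 1153] [96.3 13.1] [ 1.518  0.919 -0.752]
top blue [361, 25, 9, 14, 29] [364.8  31.4] [ 1.41  -0.28  -0.751]
top blue [341, 28, 21, 14, 76] [352.5  35.4] [ 1.395 -0.226 -0.753]
top blue [322, 119, 13, 14, 58] [328.7 125.9] [ 0.712 -0.078  0.082]
top blue [188, 207, 24, 16, 199] [200.1 214.4] [0.524 0.225 0.023]
top blue [559, 236, 81, 114, 7038] [599.1 288.1] [ 0.337 -0.696  0.01 ]
```

View pics/topc.png

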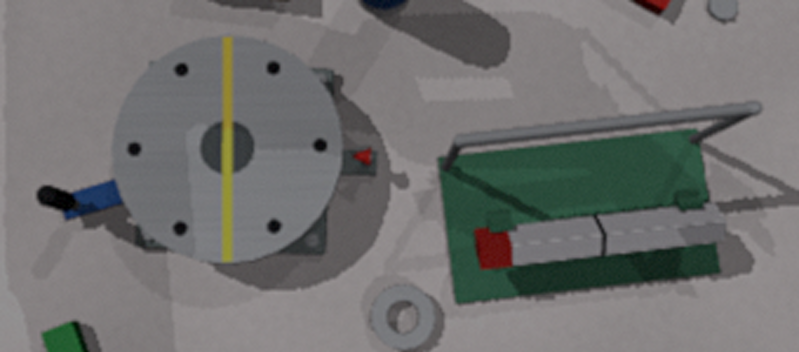

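View pics/scenec.png

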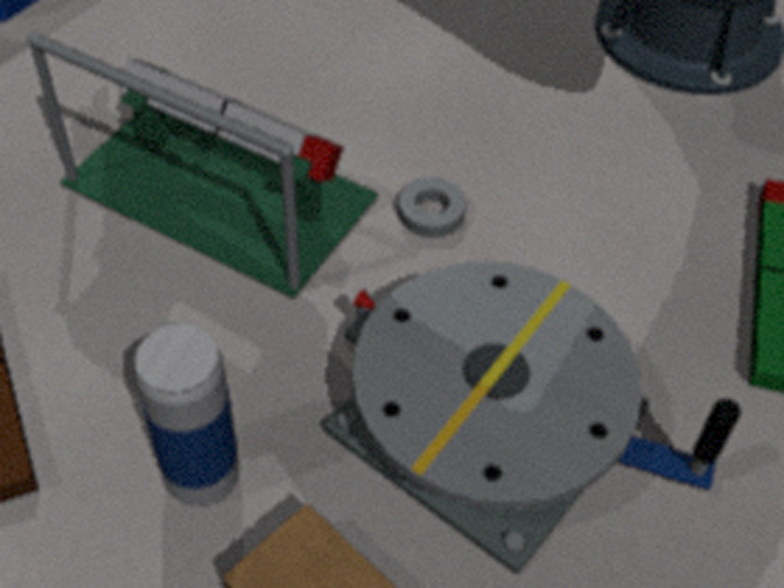

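```bash
python3 - <<'E'
from h import *
np.set_printoptions(precision=4,suppress=True)
T=cv2.imread("pics/top0.png");S=cv2.imread("pics/scene0.png")
dT=np.load("top0_d.npy");dS=np.load("scene0_d.npy");PT=cloud("top",dT);PS=cloud("scene",dS)
# yellow lines
ends={}
for n,p in(("top",T),("scene",S)):
    h=cv2.cvtColor(p,cv2.COLOR_BGR2HSV);m=cv2.inRange(h,(20,90,70),(36,255,255))
    k,l,s,c=cv2.connectedComponentsWithStats(m);i=1+np.argmax(s[1:,4])
    v,u=np.nonzero(l==i);vx,vy,x0,y0=cv2.fitLine(np.c_[u,v].astype(np.float32),cv2.DIST_HUBER,0,.01,.01).ravel()
    t=(u-x0)*vx+(v-y0)*vy;a=np.array([x0+t.min()*vx,y0+t.min()*vy]);b=np.array([x0+t.max()*vx,y0+t.max()*vy])
    ends[n]=(a,b) if (a[1]<b[1]) else (b,a);print(n,ends[n])
    A,B=[plane(n,e,.072) for e in ends[n]];print("  line",A,B,(A+B)/2,np.linalg.norm(A-B),np.degrees(np.arctan2(*(A-B)[1::-1])))
print(tri(ends["top"][0],ends["scene"][1]),tri(ends["top"][1],ends["scene"][0]))
# flange rim by depth height band
for n,P in(("top",PT),("scene",PS)):
    m=(abs(P[...,2]-.072)<.006)&(np.hypot(P[...,0]-.57,P[...,1]-.085)<.14)
    m=m.astype(np.uint8); cs,_=cv2.findContours(m,cv2.RETR_EXTERNAL,cv2.CHAIN_APPROX_NONE);c=max(cs,key=cv2.contourArea)[:,0]
    W=np.array([plane(n,e,.072) for e in cv2.convexHull(c)[:,0].astype(float)])
    A=np.c_[2*W[:,:2],np.ones(len(W))];x=np.linalg.lstsq(A,(W[:,:2]**2).sum(1),rcond=None)[0];print(n,"rim",x[:2],np.sqrt(x[2]+x[:2]@x[:2]), "z",np.median(P[m>0][:,2]))
for n,P in(("top",PT),("scene",PS)):
    m=(P[...,2]>.1)&(P[...,2]<.13)&(np.hypot(P[...,0]-.52,P[...,1]-.245)<.04);q=P[m];print(n,"knob",len(q),q.mean(0),q[:,2].max())
print("knob tri",tri((180,212),(445.7,250.7)))
print("ptr",tri((316,197),(313.5,211)),plane("top",(316,197),.055))
# rail
for n,P in(("top",PT),("scene",PS)):
    m=(P[...,2]>.165)&(P[...,2]<.185)&(np.hypot(P[...,0]-.55,P[...,1]+.25)<.2);q=P[m];print(n,"rail",len(q),q.mean(0),q[q[:,1].argmin()],q[q[:,1].argmax()])
# bar
for n,P in(("top",PT),("scene",PS)):
    m=(P[...,2]>.06)&(P[...,2]<.12)&(abs(P[...,0]-.48)<.06)&(P[...,1]<-.13)&(P[...,1]>-.42);q=P[m];
    print(n,"bar",len(q),q.min(0),q.max(0),np.median(q,0)); np.save(n+"bar.npy",q)
E
```

```text
top (array([255.9965, 145.9976]), array([256.2256, 240.997 ]))
  line [0.6713 0.0882 0.072 ] [0.4571 0.0874 0.072 ] [0.5642 0.0878 0.072 ] 0.21426512564630382 0.2224399688859625
scene (array([386.8348, 205.6674]), array([333.0057, 273.0045]))
  line [0.458  0.0897 0.072 ] [0.6733 0.089  0.072 ] [0.5657 0.0894 0.072 ] 0.21520416434055065 179.78993837681136
(array([0.672 , 0.0884, 0.0696]), np.float64(0.00027334204050634116)) (array([0.4568, 0.0884, 0.0699]), np.float64(0.0016839996581251933))
top rim [0.5643 0.0879] 0.109257813203407 z 0.0712327270250615
scene rim [0.5668 0.0898] 0.10969954273962701 z 0.07037323936251716
top knob 73 [0.5178 0.245  0.1081] 0.11316252298247909
scene knob 85 [0.5206 0.247  0.1069] 0.11061423809828008
knob tri (array([0.5191, 0.2467, 0.1079]), np.float64(0.00567602436619967))
ptr (array([ 0.5555, -0.0456,  0.0485]), np.float64(0.00014691533149553297)) [ 0.5545 -0.0455  0.055 ]
top rail 769 [ 0.5618 -0.2488  0.1738] [ 0.5737 -0.3823  0.1723] [ 0.551  -0.1178  0.1672]
scene rail 539 [ 0.5636 -0.241   0.172 ] [ 0.572  -0.3805  0.1739] [ 0.5522 -0.1175  0.171 ]
top bar 1986 [ 0.4428 -0.3761  0.0604] [ 0.5166 -0.1448  0.0976] [ 0.4741 -0.2591  0.083 ]
scene bar 831 [ 0.4451 -0.3736  0.0602] [ 0.5161 -0.1438  0.0939] [ 0.4766 -0.2389  0.0834]
```

Scene read: the flange centre is at about (0.565, 0.089), and the knob at home is at about (0.519, 0.247). The fixture yaw is about -4°, and the knob should be at about (0.632, 0.239) at full stroke. The rack yaw is about +5°. First I'll shut the jaws, lift, turn the tool and travel.

```bash
cat > st.py <<'E'
# usage: python3 st.py [x y z [yaw_of_toolx_deg]] -> state and the shift to that world point in tool units
from h import *
import sys
np.set_printoptions(precision=4,suppress=True)
s=sense();M=R.from_quat(s["tool_rot"]).as_matrix()
print("t",round(s["t"],2),"tcp",s["tcp_pos"],"x",M[:,0],"y",M[:,1],"z",M[:,2],"F",s["force"].round(2),"gap",round(s["finger_gap"],3),"q",s["q"].round(2))
a=list(map(float,sys.argv[1:]))
if len(a)>=3: print("shift",(M.T@(np.array(a[:3])-s["tcp_pos"])/.1).round(3))
if len(a)>=4:
    y=np.radians(a[3]);Rt=np.c_[[np.cos(y),np.sin(y),0],[np.sin(y),-np.cos(y),0],[0,0,-1]]
    print("turn",(R.from_matrix(M.T@Rt).as_rotvec()/2/np.pi).round(4))
E
python3 -m inch '[[1,[0.62,-0.81,-0.6],[0,0,-0.166]],[1,[0.62,-0.81,-0.6],[0,0,-0.166]],[1,[0.62,-0.81,-0.6],[0,0,-0.166]],[1,[0.62,-0.81,-0.6],[0,0,-0.166]],[1,[0.62,-0.81,-0.6],[0,0,-0.166]],[1,[0.62,-0.81,-0.6],[0,0,-0.166]],[1,[0.62,-0.81,-0.6],[0,0,-0.166]],[1,[0.62,-0.81,-0.6],[0,0,-0.166]]]' 40; python3 st.py 0.45 -0.2 0.27 86
```

```text
t: 0.9
tcp_pos: [0.2964, -0.4599, 0.2708]
tool_rot: [0.731, 0.682, 0.0, -0.0]
force: [-1.4, 0.1, 0.4]
finger_gap: -0.0
t 0.9 tcp [ 0.2964 -0.4599  0.2708] x [0.0691 0.9976 0.0009] y [ 0.9976 -0.0691 -0.0004] z [-0.0004  0.001  -1.    ] F [-1.45  0.07  0.4 ] gap -0.0 q [-1.2   0.36  1.55  0.    1.23 -1.13]
shift [2.698 1.353 0.01 ]
turn [-0.0001 -0.0001  0.0001]
```

```bash
python3 -m inch '[[1,[0.45,0.25,0],[0,0,0]],[1,[0.95,0.5,0],[0,0,0]],[1,[0.95,0.5,0],[0,0,0]]]' >/dev/null; python3 -m inch '[[1,[0.45,0.25,0],[0,0,0]],[1,[0.95,0.5,0],[0,0,0]],[1,[0.95,0.5,0],[0,0,0]]]'>/dev/null; python3 -m inch '[[1,[0.45,0.25,0],[0,0,0]],[1,[0.95,0.5,0],[0,0,0]],[1,[0.95,0.5,0],[0,0,0]]]'>/dev/null;  python3 st.py 0.475 0.245 0.25
```

```text
t 1.8 tcp [ 0.4672 -0.183   0.2711] x [0.0664 0.9978 0.0014] y [ 0.9978 -0.0664  0.0003] z [ 0.0004  0.0014 -1.    ] F [ 0.64 -0.37 -0.14] gap 0.001 q [-0.6   0.29  1.66  0.    1.19 -0.53]
shift [ 4.275 -0.207  0.217]
```

```bash
python3 -m inch '[[1,[0.5,0,0],[0,0,0]],[1,[1,0,0],[0,0,0]],[1,[1,0,0],[0,0,0]]]' >/dev/null; python3 -m inch '[[1,[0.5,0,0],[0,0,0]],[1,[1,0,0],[0,0,0]],[1,[1,0,0],[0,0,0]]]'>/dev/null; python3 -m inch '[[1,[0.5,0,0],[0,0,0]],[1,[1,0,0],[0,0,0]],[1,[1,0,0],[0,0,0]]]'>/dev/null;  python3 st.py 0.475 0.245 0.25
```

```text
t 2.7 tcp [0.4871 0.1157 0.2712] x [0.0651 0.9979 0.0012] y [ 0.9979 -0.0651  0.0008] z [ 0.0009  0.0011 -1.    ] F [-0.03 -0.93 -0.09] gap -0.002 q [0.01 0.29 1.66 0.   1.19 0.07]
shift [ 1.282 -0.205  0.214]
```

```bash
python3 -m inch '[[1,[0.5,-0.1,0],[0,0,0]],[1,[1,-0.2,0],[0,0,0]],[1,[1,-0.2,0],[0,0,0]]]' >/dev/null; python3 -m inch '[[1,[0.3,0,0.5],[0,0,0]],[1,[0.3,0,0.9],[0,0,0]],[1,[0.3,0,0.9],[0,0,0]],[1,[0.3,0,0.9],[0,0,0]]]'>/dev/null; python3 st.py 0.475 0.247 0.065; python3 - <<'E'
from h import *
for n in("scene","top"):
    p,d=snapshot(n);cv2.imwrite(f"pics/{n}1.png",p)
a=cv2.imread("pics/scene1.png")[190:320,320:500];b=cv2.imread("pics/top1.png")[150:280,150:330]
cv2.imwrite("pics/c1.png",cv2.resize(np.hstack([a,b]),None,fx=2.2,fy=2.2))
E
```

```text
t 3.4 tcp [0.4762 0.242  0.181 ] x [ 0.0708  0.9975 -0.0016] y [ 0.9975 -0.0708 -0.0016] z [-0.0017 -0.0015 -1.    ] F [-0.32  0.44  1.32] gap 0.005 q [ 0.26  0.45  1.69 -0.    1.01  0.33]
shift [ 0.051 -0.014  1.16 ]
```

View pics/c1.png

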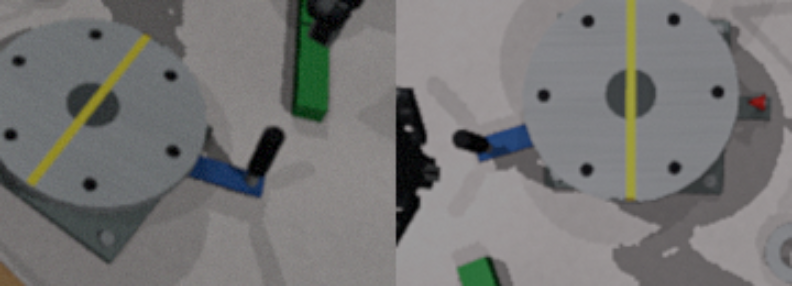

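The fingers are clear of the knob on the robot side; in the crop the knob is at (270,150) in the scene view and at (470,143) in the top view. I'll go down and start pushing.

```bash
python3 -m inch '[[1,[0.05,0,0.5],[0,0,0]],[1,[0.05,0,1],[0,0,0]],[1,[0.05,0,1],[0,0,0]],[1,[0.05,0,1],[0,0,0]]]'>/dev/null; python3 -m inch '[[1,[0,0,0.15],[0,0,0]],[1,[0,0.1,0.15],[0,0,0]],[1,[0,0.2,0.15],[0,0,0]],[1,[0,0.25,0.15],[0,0,0]],[1,[0,0.25,0.15],[0,0,0]]]'; python3 st.py 0.609 0.239 0.065
```

```text
t: 4.4
tcp_pos: [0.5024, 0.2475, 0.068]
tool_rot: [0.731, 0.682, 0.001, 0.001]
force: [-3.1, 0.2, 2.5]
finger_gap: 0.003
t 4.4 tcp [0.5024 0.2475 0.068 ] x [0.0691 0.9976 0.0009] y [ 0.9976 -0.0691  0.0029] z [ 0.003   0.0007 -1.    ] F [-3.06  0.18  2.52] gap 0.003 q [ 0.26  0.65  1.72 -0.    0.78  0.33]
shift [-0.011  1.069  0.033]
```

```bash
python3 -m inch '[[1,[0.03,0.1,0],[0,0,0]],[1,[0.05,0.2,0],[0,0,0]],[1,[0.08,0.3,0],[0,0,0]],[1,[0.1,0.4,0],[0,0,0]],[1,[0.1,0.5,0],[0,0,0]],[1,[0.1,0.6,0],[0,0,0]],[1,[0.08,0.7,0],[0,0,0]],[1,[0.06,0.8,0],[0,0,0]],[1,[0.04,0.9,0],[0,0,0]],[1,[0.02,0.95,0],[0,0,0]],[1,[0.02,0.95,0],[0,0,0]]]'; python3 - <<'E'
from h import *
for n in("scene","top"):
    p,d=snapshot(n);cv2.imwrite(f"pics/{n}2.png",p)
a=cv2.imread("pics/scene2.png")[190:320,320:500];b=cv2.imread("pics/top2.png")[150:280,150:330]
cv2.imwrite("pics/c2.png",cv2.resize(np.hstack([a,b]),None,fx=2.2,fy=2.2))
E
```

```text
t: 5.5
tcp_pos: [0.5943, 0.2438, 0.0657]
tool_rot: [0.731, 0.682, -0.001, -0.002]
force: [-4.0, 4.6, 0.4]
finger_gap: 0.001
```

View pics/c2.png

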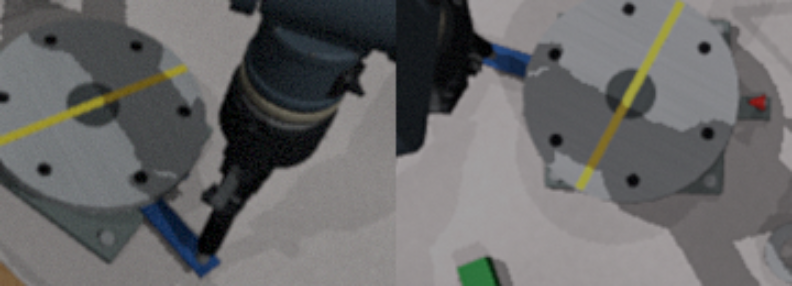

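The flange is turning: in the top view the yellow line is tilted by about 28°. I'll continue gently to the stop.

```bash
python3 -m inch '[[1,[-0.02,0.06,0],[0,0,0]],[1,[-0.03,0.12,0],[0,0,0]],[1,[-0.03,0.12,0],[0,0,0]]]'; python3 -m inch '[[1,[-0.01,0.04,0],[0,0,0]],[1,[-0.01,0.04,0],[0,0,0]]]';  python3 -m inch '[[1,[0,0.04,0],[0,0,0]],[1,[0,0.04,0],[0,0,0]]]'
```

```text
t: 5.9
tcp_pos: [0.6053, 0.2396, 0.0655]
tool_rot: [0.731, 0.682, -0.002, -0.002]
force: [-5.3, 2.9, 0.3]
finger_gap: -0.002
t: 6.1
tcp_pos: [0.6075, 0.2388, 0.0656]
tool_rot: [0.731, 0.682, -0.003, -0.003]
force: [-8.0, 3.5, 2.3]
finger_gap: -0.0
t: 6.3
tcp_pos: [0.6076, 0.2386, 0.0655]
tool_rot: [0.731, 0.682, -0.006, -0.006]
force: [-15.1, 4.6, 7.4]
finger_gap: 0.001
```

The force rose with no further motion, so the lever is at the stop. I'll back off and let it spring home.

```bash
python3 -m inch '[[1,[0.04,-0.12,0],[0,0,0]],[1,[0.07,-0.25,0],[0,0,0]],[1,[0.09,-0.4,0],[0,0,0]],[1,[0.1,-0.55,0],[0,0,0]],[1,[0.09,-0.7,0],[0,0,0]],[1,[0.06,-0.85,0],[0,0,0]],[1,[0,-1,0],[0,0,0]]]'>/dev/null; python3 -m inch '[[1,[0,-0.15,0],[0,0,0]],[1,[0,-0.35,0],[0,0,0]],[1,[0,-0.35,0],[0,0,0]],[1,[0,-0.35,0],[0,0,0]]]'; python3 - <<'E'
from h import *
for n in("scene","top"):
    p,d=snapshot(n);cv2.imwrite(f"pics/{n}3.png",p)
    h=cv2.cvtColor(p,cv2.COLOR_BGR2HSV);m=cv2.inRange(h,(20,90,50),(36,255,255))
    k,l,s,c=cv2.connectedComponentsWithStats(m);i=1+np.argmax(s[1:,4])
    v,u=np.nonzero(l==i);W=np.array([plane(n,e,.072)[:2] for e in np.c_[u,v].astype(float)])
    vx,vy,x0,y0=cv2.fitLine(W.astype(np.float32),cv2.DIST_HUBER,0,.001,.001).ravel();print(n,"line world deg",np.degrees(np.arctan2(vy,vx)))
a=cv2.imread("pics/scene3.png")[190:320,320:500];b=cv2.imread("pics/top3.png")[150:280,150:330]
cv2.imwrite("pics/c3.png",cv2.resize(np.hstack([a,b]),None,fx=2.2,fy=2.2))
E
python3 st.py
```

```text
t: 7.4
tcp_pos: [0.4826, 0.2469, 0.0667]
tool_rot: [0.731, 0.682, 0.001, 0.001]
force: [0.6, 0.6, 0.1]
finger_gap: -0.0
scene line world deg -33.548622
top line world deg -33.568672
t 7.5 tcp [0.4832 0.2469 0.0666] x [0.0691 0.9976 0.0009] y [ 0.9976 -0.0691  0.0034] z [ 0.0035  0.0006 -1.    ] F [-0.24  0.5   0.3 ] gap -0.003 q [ 0.27  0.63  1.76 -0.    0.74  0.34]
```

View pics/c3.png

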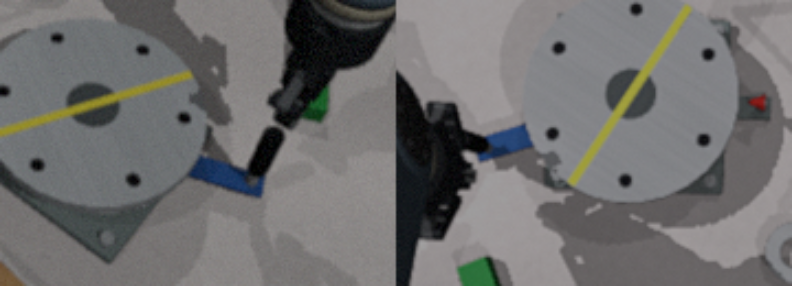

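Stroke 1 worked: both views give the line at -33.6°, which is one notch on, and the lever is home. Now stroke 2.

```bash
python3 -m inch '[[1,[0,0.15,0],[0,0,0]],[1,[0.02,0.25,0],[0,0,0]],[1,[0.05,0.35,0],[0,0,0]],[1,[0.07,0.45,0],[0,0,0]],[1,[0.1,0.55,0],[0,0,0]],[1,[0.1,0.65,0],[0,0,0]],[1,[0.1,0.75,0],[0,0,0]],[1,[0.1,0.85,0],[0,0,0]],[1,[0.08,0.95,0],[0,0,0]],[1,[0.06,1,0],[0,0,0]]]'; python3 -m inch '[[1,[-0.02,0.08,0],[0,0,0]],[1,[-0.04,0.16,0],[0,0,0]],[1,[-0.06,0.24,0],[0,0,0]],[1,[-0.07,0.29,0],[0,0,0]],[1,[-0.07,0.29,0],[0,0,0]]]';  python3 -m inch '[[1,[0,0.04,0],[0,0,0]],[1,[0,0.06,0],[0,0,0]]]'
```

```text
t: 8.5
tcp_pos: [0.5792, 0.2473, 0.0654]
tool_rot: [0.731, 0.682, -0.001, -0.002]
force: [-7.0, 5.7, 0.4]
finger_gap: 0.005
t: 9.0
tcp_pos: [0.6073, 0.2379, 0.0652]
tool_rot: [0.731, 0.682, -0.002, -0.003]
force: [-5.8, 3.6, -0.3]
finger_gap: -0.001
t: 9.2
tcp_pos: [0.6076, 0.2377, 0.0651]
tool_rot: [0.731, 0.682, -0.006, -0.006]
force: [-18.0, 4.4, 10.0]
finger_gap: -0.004
```

Same stop and the same force signature. Returning again.

```bash
cat > line.py <<'E'
from h import *
import sys
k0=sys.argv[1]
for n in("scene","top"):
    p,d=snapshot(n);cv2.imwrite(f"pics/{n}{k0}.png",p)
    h=cv2.cvtColor(p,cv2.COLOR_BGR2HSV);m=cv2.inRange(h,(20,90,50),(36,255,255))
    k,l,s,c=cv2.connectedComponentsWithStats(m);i=1+np.argmax(s[1:,4])
    v,u=np.nonzero(l==i);W=np.array([plane(n,e,.072)[:2] for e in np.c_[u,v].astype(float)])
    vx,vy,x0,y0=cv2.fitLine(W.astype(np.float32),cv2.DIST_HUBER,0,.001,.001).ravel();print(n,"line world deg",np.degrees(np.arctan2(vy,vx)))
a=cv2.imread(f"pics/scene{k0}.png")[190:320,320:500];b=cv2.imread(f"pics/top{k0}.png")[150:280,150:330]
cv2.imwrite(f"pics/c{k0}.png",cv2.resize(np.hstack([a,b]),None,fx=2.2,fy=2.2))
E
python3 -m inch '[[1,[0.04,-0.12,0],[0,0,0]],[1,[0.07,-0.25,0],[0,0,0]],[1,[0.09,-0.4,0],[0,0,0]],[1,[0.1,-0.55,0],[0,0,0]],[1,[0.09,-0.7,0],[0,0,0]],[1,[0.06,-0.85,0],[0,0,0]],[1,[0,-1,0],[0,0,0]]]'>/dev/null; python3 -m inch '[[1,[0,-0.15,0],[0,0,0]],[1,[0,-0.35,0],[0,0,0]],[1,[0,-0.35,0],[0,0,0]],[1,[0,-0.35,0],[0,0,0]]]'; python3 line.py 4;python3 st.py
```

```text
t: 10.3
tcp_pos: [0.4827, 0.246, 0.0665]
tool_rot: [0.731, 0.682, 0.001, 0.001]
force: [1.0, -0.9, 0.3]
finger_gap: -0.002
scene line world deg -63.55042
top line world deg -63.478306
t 10.4 tcp [0.4832 0.2459 0.0665] x [0.0693 0.9976 0.0009] y [ 0.9976 -0.0693  0.0032] z [ 0.0033  0.0006 -1.    ] F [-0.3  -0.62 -0.68] gap -0.0 q [ 0.26  0.63  1.76 -0.    0.74  0.33]
```

View pics/c4.png

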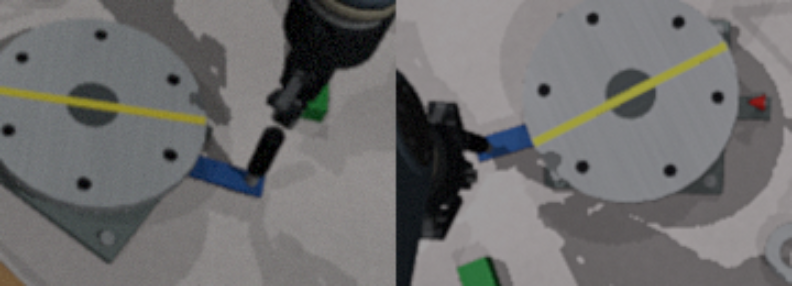

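Two notches: the line is at -63.5° and the lever is home at (265,150) in the crop. Now the third stroke.

```bash
python3 -m inch '[[1,[0,0.15,0],[0,0,0]],[1,[0.02,0.25,0],[0,0,0]],[1,[0.05,0.35,0],[0,0,0]],[1,[0.07,0.45,0],[0,0,0]],[1,[0.1,0.55,0],[0,0,0]],[1,[0.1,0.65,0],[0,0,0]],[1,[0.1,0.75,0],[0,0,0]],[1,[0.1,0.85,0],[0,0,0]],[1,[0.08,0.95,0],[0,0,0]],[1,[0.06,1,0],[0,0,0]]]'; python3 -m inch '[[1,[-0.02,0.08,0],[0,0,0]],[1,[-0.04,0.16,0],[0,0,0]],[1,[-0.06,0.24,0],[0,0,0]],[1,[-0.07,0.29,0],[0,0,0]],[1,[-0.07,0.29,0],[0,0,0]]]';  python3 -m inch '[[1,[0,0.04,0],[0,0,0]],[1,[0,0.06,0],[0,0,0]]]'
python3 -m inch '[[1,[0.04,-0.12,0],[0,0,0]],[1,[0.07,-0.25,0],[0,0,0]],[1,[0.09,-0.4,0],[0,0,0]],[1,[0.1,-0.55,0],[0,0,0]],[1,[0.09,-0.7,0],[0,0,0]],[1,[0.06,-0.85,0],[0,0,0]],[1,[0,-1,0],[0,0,0]]]'>/dev/null; python3 -m inch '[[1,[0,-0.15,0],[0,0,0]],[1,[0,-0.35,0],[0,0,0]],[1,[0,-0.35,0],[0,0,0]],[1,[0,-0.35,0],[0,0,0]]]'; python3 line.py 5;python3 st.py
```

```text
t: 11.4
tcp_pos: [0.579, 0.2463, 0.0654]
tool_rot: [0.731, 0.682, -0.001, -0.003]
force: [-6.5, 6.3, 0.2]
finger_gap: -0.002
t: 11.9
tcp_pos: [0.6071, 0.2369, 0.0651]
tool_rot: [0.731, 0.682, -0.002, -0.003]
force: [-5.7, 4.5, -0.2]
finger_gap: 0.002
t: 12.1
tcp_pos: [0.6076, 0.2367, 0.065]
tool_rot: [0.731, 0.682, -0.006, -0.006]
force: [-17.0, 5.6, 8.7]
finger_gap: 0.0
t: 13.2
tcp_pos: [0.4827, 0.245, 0.0665]
tool_rot: [0.731, 0.682, 0.001, 0.001]
force: [0.9, -0.6, -0.0]
finger_gap: 0.003
scene line world deg 86.469925
top line world deg 86.555954
t 13.3 tcp [0.4832 0.245  0.0665] x [0.0693 0.9976 0.0009] y [ 0.9976 -0.0693  0.0033] z [ 0.0033  0.0007 -1.    ] F [ 0.46  0.38 -0.14] gap 0.003 q [ 0.26  0.63  1.76 -0.    0.74  0.33]
```

View pics/c5.png

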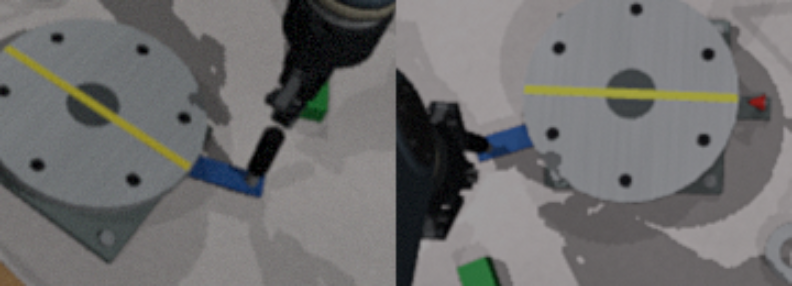

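The three strokes are done: both views give the line at 86.5°, which is about 1.571 rad with the fixture at -4°, pointing at the red pointer. Next is the bar's pose, from the saved unobstructed views.

```bash
python3 - <<'E'
from h import *
np.set_printoptions(precision=4,suppress=True)
# rail axis (two views) and bar red sleeve / ends
for n in("top","scene"):
    P=cloud(n,np.load(n+"0_d.npy"));img=cv2.imread(f"pics/{n}0.png")
    m=(P[...,2]>.155)&(P[...,2]<.185)&(np.hypot(P[...,0]-.56,P[...,1]+.25)<.2);q=P[m]
    vx,vy,x0,y0=cv2.fitLine(q[:,:2].astype(np.float32),cv2.DIST_HUBER,0,.001,.001).ravel()
    print(n,"rail yaw",np.degrees(np.arctan2(vy,vx))%180-90,"mid",[x0,y0],"top z",np.percentile(q[:,2],90))
    # rack base corners at z=.006 from green mask
    h=cv2.cvtColor(img,cv2.COLOR_BGR2HSV);g=cv2.inRange(h,(60,80,20),(85,255,255))>0
    G=g&(abs(P[...,2]-.006)<.006)&(P[...,1]<-.08);W=P[G][:,:2];r=cv2.minAreaRect(W.astype(np.float32));print(n,"rack base rect",r)
    yaw=np.radians(4.9);c,s_=np.cos(yaw),np.sin(yaw)
    O=np.array([.4845,-.256,.062]);Rr=np.array([[c,-s_,0],[s_,c,0],[0,0,1]])
    q=P[(P[...,0]>.4)&(P[...,0]<.55)&(P[...,1]<-.12)&(P[...,1]>-.4)&(P[...,2]>.055)&(P[...,2]<.12)]
    L=(q-O)@Rr; a=np.radians(38);bx=L[:,0]*np.cos(a)+L[:,2]*np.sin(a);bz=-L[:,0]*np.sin(a)+L[:,2]*np.cos(a);by=L[:,1]
    print(n,"by range",np.percentile(by,[.5,1,99,99.5]))
    for y0 in(-.08,-.04,0,.04,.07):
        k=abs(by-y0)<.012; A=bx[k];B=bz[k]
        t=k&(abs(bx)<.009)&(bz>.02);sd=k&(bz<.028)&(bz>.006)&(bx>0)
        print("  y",y0,k.sum(),"top bz",np.median(bz[t]),t.sum(),"side bx",np.median(bx[sd]) if sd.any() else None,sd.sum(),"bx rng",np.percentile(A,[1,99]),"bz rng",np.percentile(B,[1,99]))
        if t.sum()>10: print("    top slope",np.polyfit(bx[t],bz[t],1))
    # red sleeve
    m=(cv2.inRange(h,(0,150,60),(7,255,255))>0)&(np.hypot(P[...,0]-.46,P[...,1]+.16)<.05);L=(P[m]-O)@Rr;print("red local y",L[:,1].min(),L[:,1].max())
E
python3 - <<'E'
import cv2
a=cv2.imread('pics/top0.png');cv2.imwrite('pics/topd.png',cv2.resize(a[170:270,340:490],None,fx=5,fy=5,interpolation=2))
E
```

```text
top rail yaw 5.361328 mid [np.float32(0.5599625), np.float32(-0.23435362)] top z 0.17613787148824853
top rack base rect ((0.5211897492408752, -0.4358375072479248), (0.15154768526554108, 0.6275346279144287), 6.6590576171875)
top by range [-0.117  -0.1157  0.1116  0.1259]
  y -0.08 240 top bz 0.03086983366165745 71 side bx 0.010752893670795606 77 bx rng [-0.0184  0.0254] bz rng [-0.0056  0.0326]
    top slope [-0.0023  0.0307]
  y -0.04 185 top bz 0.030737442828570154 79 side bx 0.010168809906615723 57 bx rng [-0.0127  0.012 ] bz rng [-0.0003  0.0334]
    top slope [-0.0111  0.0308]
  y 0 186 top bz 0.030875275340451598 78 side bx 0.009964754959052132 62 bx rng [-0.0135  0.012 ] bz rng [0.0007 0.033 ]
    top slope [-0.1007  0.0306]
  y 0.04 182 top bz 0.03158439615938061 78 side bx 0.009600581293144148 59 bx rng [-0.013   0.0119] bz rng [0.0003 0.0342]
    top slope [-0.1192  0.0313]
  y 0.07 203 top bz 0.03146800613294598 82 side bx 0.009912658001837653 70 bx rng [-0.0155  0.0242] bz rng [-0.004   0.0346]
    top slope [-0.1808  0.0313]
red local y 0.08185908391425958 0.1117147638920
[... 413 characters left out ...]
op slope [-0.3835  0.0298]
  y -0.04 64 top bz 0.029267139806802237 32 side bx 0.00870196090485938 29 bx rng [-0.0135  0.0121] bz rng [-0.0007  0.0316]
    top slope [-0.4017  0.0296]
  y 0 71 top bz 0.029064674125315982 28 side bx 0.008709106734187053 31 bx rng [-0.0137  0.0122] bz rng [-0.0006  0.0316]
    top slope [-0.4049  0.0295]
  y 0.04 76 top bz 0.02801642797728734 36 side bx 0.008438880672904525 32 bx rng [-0.0118  0.0117] bz rng [-0.0004  0.0318]
    top slope [-0.3923  0.0296]
  y 0.07 69 top bz 0.029067372079357924 32 side bx 0.008663163323241905 37 bx rng [-0.0103  0.0122] bz rng [0.0003 0.0321]
    top slope [-0.3638  0.0296]
red local y 0.08543174675046157 0.11274556645800773
```

View pics/topd.png

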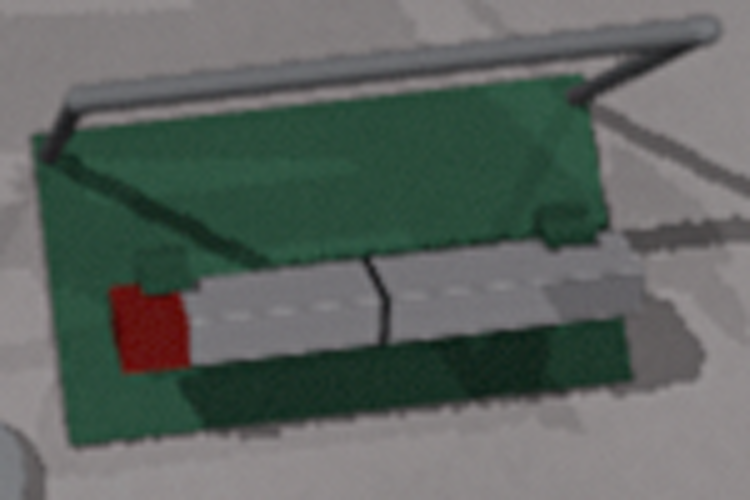

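The bar fits the model: underside centre at (0.484, -0.2575, 0.061), yaw 5.1°, red end towards +y. In the crop the red sleeve is at (150,325) and the mid line at (380,300). Rising and travelling to the rack.

```bash
python3 -m inch '[[1,[0,0,-0.5],[0,0,0]],[1,[0,0,-1],[0,0,0]]]'>/dev/null; python3 -m inch '[[1,[0,0,-0.5],[0,0,0]],[1,[-0.4,0,-1],[0,0,0]],[1,[-0.9,0,-1],[0,0,0]]]'>/dev/null; python3 -m inch '[[0,[-0.5,-0.1,0],[0,0,0]],[-0.3,[-1,-0.2,0],[0,0,0]]]'>/dev/null; python3 -m inch '[[-0.3,[-0.5,0,0],[0,0,0]],[-0.3,[-1,0,0],[0,0,0]]]'>/dev/null; python3 -m inch '[[-0.3,[-0.5,0,0],[0,0,0]],[-0.3,[-1,0,0],[0,0,0]],[-0.3,[-1,0,0],[0,0,0]]]'; cat > bar.py <<'E'
# shift/turn to grasp pose: argv backoff(m) along bar z from TCP at bz=0 ; 
from h import *
import sys
np.set_printoptions(precision=4,suppress=True)
O=np.array([.484,-.2575,.061]);yaw=np.radians(5.1);a=np.radians(38)
Rz=R.from_euler("z",yaw).as_matrix()
bx=Rz@[np.cos(a),0,np.sin(a)];bz=Rz@[-np.sin(a),0,np.cos(a)];by=Rz@[0,1,0]
Rt=np.c_[by,bx,-bz]
s=sense();M=R.from_quat(s["tool_rot"]).as_matrix()
for b in map(float,sys.argv[1:]):
    T=O+b*bz;print(b,"target",T,"shift",(M.T@(T-s["tcp_pos"])/.1).round(3),"turn",(R.from_matrix(M.T@Rt).as_rotvec()/2/np.pi).round(4))
E
python3 bar.py 0.13 0.08; python3 st.py
```

```text
t: 14.5
tcp_pos: [0.4366, -0.139, 0.2653]
tool_rot: [0.734, 0.679, -0.0, 0.003]
force: [0.1, -0.9, 0.7]
finger_gap: 0.652
0.13 target [ 0.4043 -0.2646  0.1634] shift [-1.273 -0.229  1.023] turn [-0.1048  0.0095 -0.0253]
0.08 target [ 0.4349 -0.2619  0.124 ] shift [-1.22   0.073  1.418] turn [-0.1048  0.0095 -0.0253]
t 14.5 tcp [ 0.4366 -0.139   0.2653] x [ 0.0775  0.997  -0.0045] y [ 0.997  -0.0774  0.0039] z [ 0.0035 -0.0048 -1.    ] F [ 0.08 -0.87  0.67] gap 0.652 q [-0.55  0.23  1.77 -0.    1.14 -0.47]
```

```bash
python3 -m inch '[[-0.3,[-0.5,-0.1,0.1],[-0.02,0.002,-0.005]],[-0.3,[-1,-0.2,0.3],[-0.045,0.004,-0.01]],[-0.3,[-1,-0.2,0.5],[-0.065,0.006,-0.015]],[-0.3,[-1,-0.2,0.5],[-0.085,0.008,-0.02]],[-0.3,[-1,-0.2,0.5],[-0.105,0.01,-0.025]],[-0.3,[-1,-0.2,0.5],[-0.105,0.01,-0.025]]]'; python3 bar.py 0.13 0.08; python3 st.py
```

```text
t: 15.1
tcp_pos: [0.4093, -0.2264, 0.214]
tool_rot: [0.654, 0.705, 0.212, 0.173]
force: [0.4, -0.5, -0.6]
finger_gap: 0.65
0.13 target [ 0.4043 -0.2646  0.1634] shift [-0.394 -0.329  0.376] turn [-0.0174 -0.0041 -0.0037]
0.08 target [ 0.4349 -0.2619  0.124 ] shift [-0.406 -0.274  0.873] turn [-0.0174 -0.0041 -0.0037]
t 15.1 tcp [ 0.4093 -0.2264  0.214 ] x [-0.0842  0.9959  0.0343] y [0.8491 0.0537 0.5255] z [ 0.5215  0.0733 -0.8501] F [ 0.41 -0.53 -0.65] gap 0.65 q [-1.12  0.24  2.13  0.81  0.76 -1.8 ]
```

```bash
python3 -m inch '[[-0.3,[0,0,0],[0,0,0]],[-0.3,[0,0,0],[0,0,0]]]';python3 bar.py 0.13 0.1 0.08; python3 st.py
```

```text
t: 15.3
tcp_pos: [0.409, -0.2258, 0.2138]
tool_rot: [0.656, 0.705, 0.211, 0.17]
force: [0.1, -0.1, -0.2]
finger_gap: 0.649
0.13 target [ 0.4043 -0.2646  0.1634] shift [-0.402 -0.322  0.376] turn [-0.0182 -0.0043 -0.0043]
0.1 target [ 0.4227 -0.263   0.1398] shift [-0.409 -0.288  0.674] turn [-0.0182 -0.0043 -0.0043]
0.08 target [ 0.4349 -0.2619  0.124 ] shift [-0.414 -0.265  0.872] turn [-0.0182 -0.0043 -0.0043]
t 15.3 tcp [ 0.409  -0.2258  0.2138] x [-0.0822  0.9959  0.0374] y [0.852  0.0508 0.5211] z [ 0.517   0.0747 -0.8527] F [ 0.07 -0.12 -0.22] gap 0.649 q [-1.12  0.24  2.13  0.81  0.76 -1.79]
```

```bash
python3 -m inch '[[-0.3,[-0.2,-0.15,0.3],[-0.01,-0.002,-0.002]],[-0.3,[-0.41,-0.29,0.67],[-0.018,-0.004,-0.004]],[-0.3,[-0.41,-0.29,0.67],[-0.018,-0.004,-0.004]],[-0.3,[-0.41,-0.29,0.67],[-0.018,-0.004,-0.004]],[-0.3,[-0.41,-0.29,0.67],[-0.018,-0.004,-0.004]],[-0.3,[-0.41,-0.29,0.67],[-0.018,-0.004,-0.004]]]';python3 bar.py  0.1 0.08 0.006; python3 st.py; python3 line.py 6
```

```text
t: 15.9
tcp_pos: [0.4232, -0.2619, 0.1413]
tool_rot: [0.637, 0.699, 0.241, 0.219]
force: [-0.1, 0.4, -0.6]
finger_gap: 0.651
0.1 target [ 0.4227 -0.263   0.1398] shift [-0.011 -0.014  0.008] turn [ 0.0001 -0.0004  0.0005]
0.08 target [ 0.4349 -0.2619  0.124 ] shift [-0.011 -0.014  0.208] turn [ 0.0001 -0.0004  0.0005]
0.006 target [ 0.4803 -0.2578  0.0657] shift [-0.013 -0.015  0.948] turn [ 0.0001 -0.0004  0.0005]
t 15.9 tcp [ 0.4232 -0.2619  0.1413] x [-0.0928  0.9957  0.0002] y [0.7842 0.073  0.6161] z [ 0.6135  0.0573 -0.7876] F [-0.15  0.4  -0.58] gap 0.651 q [-1.2   0.49  2.2   1.26  0.67 -2.4 ]
scene line world deg 86.42998
top line world deg 86.56261
```

```bash
python3 - <<'E'
import cv2,numpy as np
a=cv2.imread('pics/scene6.png')[60:240,150:400];b=cv2.imread('pics/top6.png')[120:300,300:550]
cv2.imwrite('pics/d6.png',cv2.resize(np.hstack([a,b]),None,fx=1.6,fy=1.6))
E
```

```text
(no output)
```

View pics/d6.png

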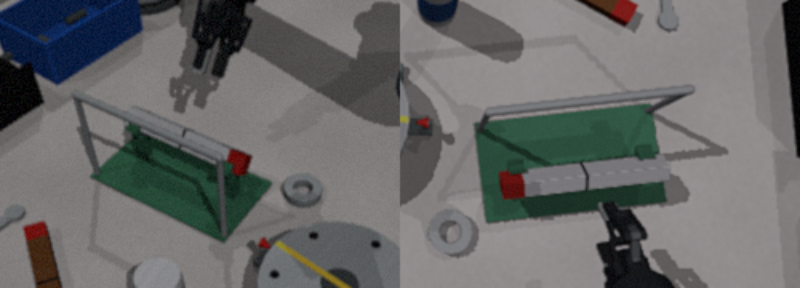

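The scene crop shows the fingers, open, above and to the robot side of the bar; the top crop has the tips at about (610,210) and the bar's mid line at (588,175). Before going in, I'll check that the projected TCP matches.

```bash
python3 - <<'E'
from h import *
s=sense();print(proj("top",s["tcp_pos"]),"crop",(proj("top",s["tcp_pos"])-[300,120])*1.6)
M=R.from_quat(s["tool_rot"]).as_matrix()
for y in(-.03,.03): print((proj("top",s["tcp_pos"]+y*M[:,1]-.006*M[:,2])-[300,120])*1.6)
a=np.radians(38)
print((proj("top",np.array([.484,-.2575,.061])+R.from_euler("z",5.1,degrees=True).apply(.032*np.array([-np.sin(a),0,np.cos(a)])))-[300,120])*1.6)
E
python3 -m inch '[[-0.3,[-0.01,-0.01,0.2],[0,0,0]],[-0.3,[-0.01,-0.01,0.4],[0,0,0]],[-0.3,[-0.01,-0.01,0.55],[0,0,0]],[-0.3,[-0.01,-0.01,0.55],[0,0,0]]]';python3 bar.py 0.006; python3 st.py
```

```text
[423.87177083 252.91851581] crop [198.19483333 212.66962529]
[198.63681339 234.14575346]
[200.53212425 196.30884947]
[184.14086225 182.53010662]
t: 16.4
tcp_pos: [0.4562, -0.2598, 0.0962]
tool_rot: [0.637, 0.699, 0.241, 0.219]
force: [0.2, 0.5, 0.1]
finger_gap: 0.651
0.006 target [ 0.4803 -0.2578  0.0657] shift [-0.003  0.003  0.389] turn [ 0.     -0.0005  0.0003]
t 16.4 tcp [ 0.4562 -0.2598  0.0962] x [-0.0924  0.9957  0.0014] y [0.7846 0.0719 0.6158] z [ 0.6131  0.058  -0.7879] F [0.21 0.48 0.14] gap 0.651 q [-1.11  0.62  2.18  1.47  0.62 -2.56]
```

```bash
python3 - <<'E'
from h import *
p,d=snapshot("top");q,e=snapshot("scene");cv2.imwrite("pics/top7.png",p);cv2.imwrite("pics/scene7.png",q)
s=sense();print((proj("top",s["tcp_pos"])-[360,190])*6,(proj("scene",s["tcp_pos"])-[220,90])*4)
cv2.imwrite("pics/d7.png",np.hstack([cv2.resize(p[190:290,360:460],None,fx=4,fy=4,interpolation=2),cv2.resize(q[90:190,220:320],None,fx=4,fy=4,interpolation=2)]))
E
```

```text
[340.78412255 287.458021  ] [198.22980153 182.03419362]
```

View pics/d7.png

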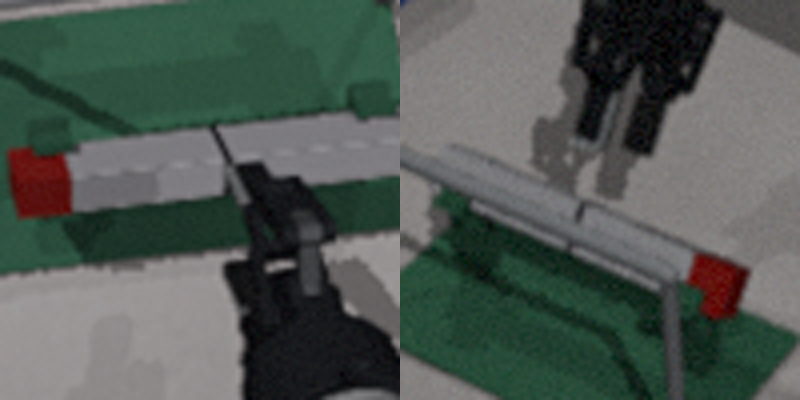

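The tips straddle the bar's mid line, where the projection puts them (top crop about (230,185)). Continuing in.

```bash
python3 -m inch '[[-0.3,[0,0,0.13],[0,0,0]],[-0.3,[0,0,0.26],[0,0,0]],[-0.3,[0,0,0.39],[0,0,0]],[-0.3,[0,0,0.39],[0,0,0]]]';python3 bar.py 0.006; python3 st.py
```

```text
t: 16.9
tcp_pos: [0.4795, -0.2582, 0.0656]
tool_rot: [0.638, 0.698, 0.241, 0.219]
force: [-0.2, 0.4, -0.2]
finger_gap: 0.649
0.006 target [ 0.4803 -0.2578  0.0657] shift [0.003 0.007 0.004] turn [ 0.     -0.0004  0.0001]
t 16.9 tcp [ 0.4795 -0.2582  0.0656] x [-0.0909  0.9959  0.0013] y [0.7847 0.0708 0.6159] z [ 0.6132  0.057  -0.7879] F [-0.19  0.36 -0.2 ] gap 0.649 q [-1.05  0.7   2.15  1.61  0.6  -2.66]
```

Now close, at moderate force.

```bash
python3 -m inch '[[1,[0,0,0],[0,0,0]],[1,[0,0,0],[0,0,0]],[1,[0,0,0],[0,0,0]],[1,[0,0,0],[0,0,0]],[1,[0,0,0],[0,0,0]],[1,[0,0,0],[0,0,0]]]' 60; python3 -m inch '[[1,[0,0,-0.15],[0,0,0]],[1,[0,0,-0.3],[0,0,0]],[1,[0,0,-0.5],[0,0,0]],[1,[0,0,-0.75],[0,0,0]],[1,[0,0,-0.95],[0,0,0]],[1,[0,0,-0.95],[0,0,0]]]'; python3 st.py; python3 - <<'E'
from h import *
p,d=snapshot("top");q,e=snapshot("scene");cv2.imwrite("pics/top8.png",p);cv2.imwrite("pics/scene8.png",q)
cv2.imwrite("pics/d8.png",np.hstack([cv2.resize(p[170:310,340:480],None,fx=2.8,fy=2.8,interpolation=2),cv2.resize(q[70:210,200:340],None,fx=2.8,fy=2.8,interpolation=2)]))
E
```

```text
t: 17.5
tcp_pos: [0.4791, -0.2583, 0.0666]
tool_rot: [0.638, 0.698, 0.241, 0.22]
force: [-3.4, -0.1, 5.6]
finger_gap: 0.251
t: 18.1
tcp_pos: [0.4198, -0.2642, 0.1415]
tool_rot: [0.638, 0.698, 0.24, 0.22]
force: [0.6, 0.1, -1.9]
finger_gap: 0.253
t 18.1 tcp [ 0.4198 -0.2642  0.1415] x [-0.0888  0.996  -0.0015] y [0.7852 0.0709 0.6152] z [ 0.6128  0.0535 -0.7884] F [ 0.63  0.13 -1.92] gap 0.253 q [-1.21  0.49  2.2   1.26  0.67 -2.41]
```

View pics/d8.png

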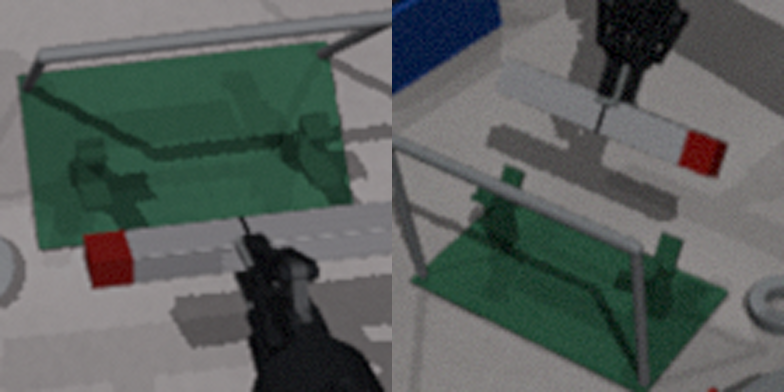

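Gripped near its middle and clear of the cradles: the scene crop shows the bar from (510,80) to red at (705,150), with the cradles empty. Now lift and turn upright.

```bash
python3 st.py 0.44 -0.2 0.26 86.5
```

```text
t 18.2 tcp [ 0.4207 -0.264   0.1403] x [-0.0894  0.996   0.0005] y [0.7853 0.0702 0.6151] z [ 0.6127  0.0554 -0.7884] F [-0.48  0.01 -2.08] gap 0.25 q [-1.21  0.49  2.2   1.26  0.67 -2.41]
shift [ 0.62   0.933 -0.79 ]
turn [ 0.1052 -0.008   0.0231]
```

```bash
python3 -m inch '[[1,[0.1,0.2,-0.2],[0,0,0]],[1,[0.2,0.4,-0.4],[0.01,0,0]],[1,[0.35,0.6,-0.6],[0.03,0,0.005]],[1,[0.5,0.8,-0.8],[0.045,-0.003,0.01]],[1,[0.62,0.93,-0.8],[0.06,-0.004,0.014]],[1,[0.62,0.93,-0.8],[0.075,-0.006,0.017]],[1,[0.62,0.93,-0.8],[0.09,-0.007,0.02]],[1,[0.62,0.93,-0.8],[0.105,-0.008,0.023]],[1,[0.62,0.93,-0.8],[0.105,-0.008,0.023]],[1,[0.62,0.93,-0.8],[0.105,-0.008,0.023]]]'; python3 st.py 0.5652 0.0887 0.26 86.5
```

```text
t: 19.2
tcp_pos: [0.4423, -0.1985, 0.2596]
tool_rot: [0.726, 0.688, 0.002, -0.0]
force: [0.1, -0.6, -3.2]
finger_gap: 0.254
t 19.2 tcp [ 0.4423 -0.1985  0.2596] x [0.0544 0.9985 0.0028] y [ 0.9985 -0.0544  0.0018] z [ 0.0019  0.0027 -1.    ] F [ 0.14 -0.6  -3.18] gap 0.254 q [-0.66  0.28  1.71  0.    1.15 -0.6 ]
shift [2.935 1.071 0.006]
turn [ 0.0003 -0.0004  0.0011]
```

```bash
python3 -m inch '[[1,[0.3,0.1,0],[0,0,0]],[1,[0.65,0.22,0],[0,0,0]],[1,[1,0.36,0],[0,0,0.001]]]'>/dev/null; python3 -m inch '[[1,[0.35,0.12,0],[0,0,0]],[1,[0.7,0.24,0],[0,0,0]],[1,[1,0.36,0],[0,0,0]]]'>/dev/null; python3 -m inch '[[1,[0.35,0.12,0],[0,0,0]],[1,[0.7,0.24,0],[0,0,0]],[1,[0.93,0.35,0],[0,0,0]],[1,[0.93,0.35,0],[0,0,0]],[1,[0.93,0.35,0],[0,0,0]]]'>/dev/null; python3 st.py 0.5652 0.0887 0.26 86.5; python3 line.py 9
```

```text
t 20.3 tcp [0.5631 0.0861 0.2594] x [0.0639 0.998  0.0024] y [ 0.998  -0.0639 -0.0024] z [-0.0022  0.0025 -1.    ] F [-0.18  0.17 -1.94] gap 0.25 q [-0.05  0.4   1.51  0.    1.23  0.02]
shift [ 0.028  0.019 -0.006]
turn [-0.0004 -0.0004 -0.0005]
scene line world deg 86.49777
top line world deg 86.436386
```

View pics/top9.png

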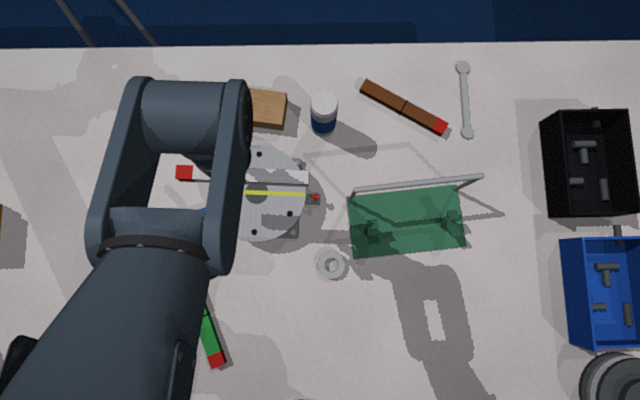

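View pics/scene9.png

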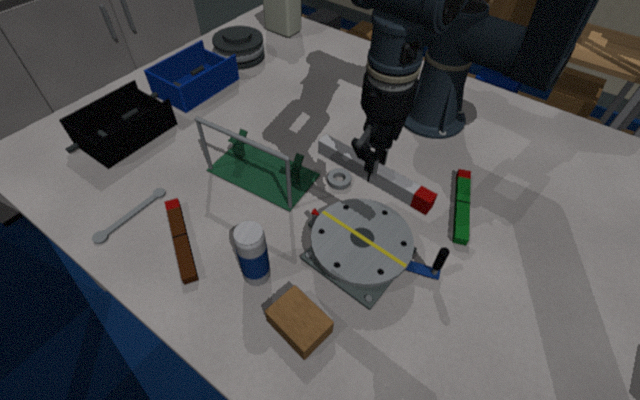

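The bar hangs level above the flange. I'll check its middle and tilt in the hand from both views before lowering.

```bash
python3 - <<'E'
from h import *
np.set_printoptions(precision=4,suppress=True)
s=sense();M=R.from_quat(s["tool_rot"]).as_matrix();print(s["tcp_pos"])
for n in("top","scene"):
    p,d=snapshot(n);P=cloud(n,d);L=(P-s["tcp_pos"])@M
    h=cv2.cvtColor(p,cv2.COLOR_BGR2HSV);red=(cv2.inRange(h,(0,140,50),(7,255,255))>0)&(abs(L[...,0]-.1)<.04)&(abs(L[...,1])<.03)
    print(n,"red x",np.percentile(L[red][:,0],[1,99]),"y",np.percentile(L[red][:,1],[2,98]),"z",np.percentile(L[red][:,2],[2,50,98]))
    m=(abs(L[...,0])<.14)&(abs(L[...,1])<.02)&(L[...,2]>-.04)&(L[...,2]<.02)&(abs(L[...,0])>.03)&(d>0)&(d<1.2)
    q=L[m];print(n,"bar x",np.percentile(q[:,0],[.5,99.5]))
    for x0 in(-.105,-.08,-.05,.05,.08,.105):
        k=abs(q[:,0]-x0)<.01
        if k.sum()>5: print("  ",x0,k.sum(),"y",np.percentile(q[k,1],[3,97]),"z",np.percentile(q[k,2],[3,97]))
E
```

```text
[0.5634 0.085  0.26  ]
top red x [0.0841 0.1111] y [-0.0121  0.0115] z [-0.0274 -0.0243 -0.013 ]
top bar x [-0.1169  0.1121]
   -0.105 185 y [-0.0116  0.0114] z [-0.0266  0.0001]
   -0.08 191 y [-0.0116  0.0112] z [-0.0263 -0.0019]
   -0.05 196 y [-0.0117  0.0116] z [-0.0265  0.0036]
   0.05 20 y [-0.0121 -0.006 ] z [-0.0259 -0.0034]
   0.08 183 y [-0.0122  0.0104] z [-0.0267  0.005 ]
   0.105 177 y [-0.0124  0.0111] z [-0.0274  0.0015]
scene red x [0.0855 0.114 ] y [-0.0094  0.0131] z [-0.0255 -0.0221  0.0049]
scene bar x [-0.1151  0.1138]
   -0.105 207 y [-0.0099  0.0129] z [-0.0248  0.006 ]
   -0.08 214 y [-0.0104  0.0127] z [-0.025   0.0063]
   -0.05 208 y [-0.0083  0.0128] z [-0.0247  0.0066]
   0.05 265 y [-0.01    0.0129] z [-0.0247  0.0057]
   0.08 289 y [-0.0102  0.0129] z [-0.025   0.0056]
   0.105 341 y [-0.0113  0.0129] z [-0.025   0.0067]
```

The bar is centred in the hand to 1.5 mm and level, with its underside 6–7 mm beyond the TCP. So contact should come at a TCP height of about 0.0785.

```bash
python3 -m inch '[[1,[0.02,0.02,0.3],[0,0,-0.001]],[1,[0.05,0.02,0.7],[0,0,-0.001]],[1,[0.05,0.02,1],[0,0,-0.001]],[1,[0.05,0.02,1],[0,0,-0.001]]]'>/dev/null; python3 -m inch '[[1,[0,0,0.2],[0,0,0]],[1,[0,0,0.4],[0,0,0]],[1,[0,0,0.55],[0,0,0]],[1,[0,0,0.65],[0,0,0]],[1,[0,0,0.65],[0,0,0]]]'; python3 st.py 0.5652 0.0902 0.079 86.5
```

```text
t: 21.4
tcp_pos: [0.5675, 0.0904, 0.0962]
tool_rot: [0.728, 0.685, 0.001, -0.0]
force: [-0.2, -0.1, -2.7]
finger_gap: 0.25
t 21.4 tcp [0.5675 0.0904 0.0962] x [0.0602 0.9982 0.0015] y [ 0.9982 -0.0602  0.0012] z [ 0.0013  0.0014 -1.    ] F [-0.18 -0.08 -2.71] gap 0.25 q [-0.04  0.62  1.66  0.    0.86  0.02]
shift [-0.004 -0.023  0.172]
turn [ 0.0002 -0.0002  0.0001]
```

```bash
python3 -m inch '[[1,[0,-0.02,0.05],[0,0,0]],[1,[0,-0.02,0.1],[0,0,0]],[1,[0,-0.02,0.13],[0,0,0]],[1,[0,-0.02,0.13],[0,0,0]]]'; python3 -m inch '[[1,[0,0,0.015],[0,0,0]],[1,[0,0,0.015],[0,0,0]]]';python3 -m inch '[[1,[0,0,0.01],[0,0,0]],[1,[0,0,0.01],[0,0,0]]]';python3 -m inch '[[1,[0,0,0.01],[0,0,0]],[1,[0,0,0.01],[0,0,0]]]'
```

```text
t: 21.8
tcp_pos: [0.5653, 0.091, 0.0829]
tool_rot: [0.728, 0.686, 0.001, -0.0]
force: [-0.3, 0.4, -3.3]
finger_gap: 0.25
t: 22.0
tcp_pos: [0.5655, 0.091, 0.0816]
tool_rot: [0.728, 0.686, 0.001, 0.0]
force: [-0.3, -0.0, -1.6]
finger_gap: 0.254
t: 22.2
tcp_pos: [0.5655, 0.091, 0.0806]
tool_rot: [0.728, 0.686, 0.001, 0.0]
force: [-0.2, -0.4, -3.4]
finger_gap: 0.25
t: 22.4
tcp_pos: [0.5654, 0.091, 0.0795]
tool_rot: [0.728, 0.686, 0.001, 0.0]
force: [-0.8, 0.0, -3.5]
finger_gap: 0.251
```

```bash
python3 -m inch '[[1,[0,0,0.01],[0,0,0]],[1,[0,0,0.01],[0,0,0]]]'; python3 -m inch '[[1,[0,0,0.008],[0,0,0]],[1,[0,0,0.008],[0,0,0]]]'
```

```text
t: 22.6
tcp_pos: [0.5655, 0.091, 0.079]
tool_rot: [0.728, 0.686, 0.001, 0.0]
force: [-1.8, 0.4, -0.0]
finger_gap: 0.252
t: 22.8
tcp_pos: [0.5656, 0.091, 0.079]
tool_rot: [0.728, 0.686, 0.001, 0.0]
force: [-1.3, 1.1, 5.4]
finger_gap: 0.252
```

Contact: the height holds at 0.079 and the force changed sign. Release and rise.

```bash
python3 -m inch '[[0.4,[0,0,0],[0,0,0]],[0.2,[0,0,0],[0,0,0]],[0,[0,0,0],[0,0,0]],[-0.2,[0,0,0],[0,0,0]],[-0.2,[0,0,0],[0,0,0]],[-0.2,[0,0,0],[0,0,0]]]'; python3 -m inch '[[-0.2,[0,0,-0.1],[0,0,0]],[-0.2,[0,0,-0.3],[0,0,0]],[-0.2,[0,0,-0.6],[0,0,0]],[-0.2,[0,0,-1],[0,0,0]],[-0.2,[0,0,-1],[0,0,0]]]'; cat > chk.py <<'E'
from h import *
np.set_printoptions(precision=4,suppress=True)
import sys
k0=sys.argv[1];C=np.array([.5652,.0887,.072]);th=np.radians(86.5)
for n in("top","scene"):
    p,d=snapshot(n);cv2.imwrite(f"pics/{n}{k0}.png",p);P=cloud(n,d);L=P-C;L=np.stack([L[...,0]*np.cos(th)+L[...,1]*np.sin(th),L[...,0]*np.sin(th)-L[...,1]*np.cos(th),L[...,2]],-1)
    m=(abs(L[...,2]-.031)<.006)&(abs(L[...,1])<.03)&(abs(L[...,0])<.14);q=L[m]
    h=cv2.cvtColor(p,cv2.COLOR_BGR2HSV)
    if len(q)<50: print(n,"hidden",len(q));continue
    v=cv2.fitLine(q[:,:2].astype(np.float32),cv2.DIST_HUBER,0,.001,.001).ravel()
    print(n,len(q),"x",np.percentile(q[:,0],[.5,99.5]),"y",np.percentile(q[:,1],[2,98]),"z med",np.median(q[:,2]),"slope z/x",np.polyfit(q[:,0],q[:,2],1)[0],"z/y",np.polyfit(q[:,1],q[:,2],1)[0],"line ang off deg",np.degrees(np.arctan2(v[1],v[0])))
E
python3 chk.py 10; python3 st.py
```

```text
t: 23.4
tcp_pos: [0.5655, 0.091, 0.0777]
tool_rot: [0.728, 0.686, 0.001, 0.0]
force: [-1.1, -1.2, 1.0]
finger_gap: 0.599
t: 23.9
tcp_pos: [0.5695, 0.0909, 0.1839]
tool_rot: [0.728, 0.686, 0.006, 0.005]
force: [1.0, -0.5, 0.1]
finger_gap: 0.598
top 862 x [-0.1131  0.115 ] y [-0.0116  0.012 ] z med 0.031144270060279935 slope z/x 2.5194749369815803e-05 z/y 0.018562805245420987 line ang off deg -0.29434672
scene 1192 x [-0.1122  0.116 ] y [-0.0116  0.0127] z med 0.030166063351937236 slope z/x 0.00043454384318972157 z/y -0.04363375067959158 line ang off deg -0.25712454
t 24.0 tcp [0.566  0.0909 0.1796] x [0.0594 0.9982 0.0015] y [ 0.9982 -0.0594  0.0052] z [ 0.0053  0.0012 -1.    ] F [-0.34  0.44 -0.75] gap 0.598 q [-0.04  0.49  1.6   0.    1.04  0.02]
```

View pics/scene10.png

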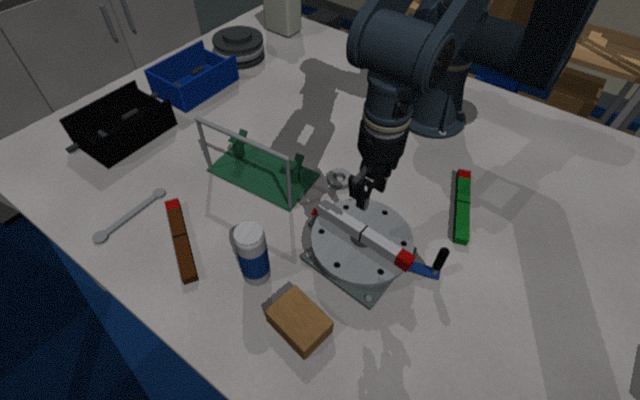

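View pics/top10.png

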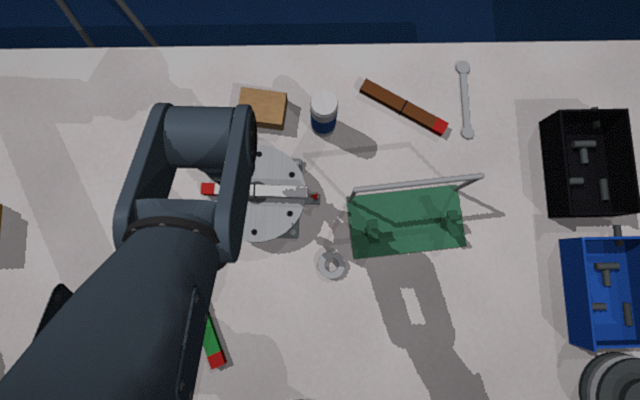

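The bar lies flat and centred: offset 1–2 mm, 0.3° from the line, level. The scene view shows it along the line, with the red end at (404,260). Now shut the fingers and press the red end.

```bash
python3 -m inch '[[1,[0.3,0,0],[0,0,0]],[1,[0.6,0,0],[0,0,0]],[1,[0.83,0,0],[0,0,0]],[1,[0.83,0,0.2],[0,0,0]],[1,[0.83,0,0.4],[0,0,0]],[1,[0.83,0,0.6],[0,0,0]],[1,[0.83,0,0.65],[0,0,0]],[1,[0.83,0,0.65],[0,0,0]]]'; python3 -m inch '[[1,[0,0,0.03],[0,0,0]],[1,[0,0,0.06],[0,0,0]],[1,[0,0,0.06],[0,0,0]]]'; python3 st.py
```

```text
t: 24.8
tcp_pos: [0.5689, 0.1736, 0.1112]
tool_rot: [0.728, 0.686, -0.001, -0.001]
force: [0.3, -0.6, -0.3]
finger_gap: 0.001
t: 25.1
tcp_pos: [0.5705, 0.1738, 0.1073]
tool_rot: [0.728, 0.686, 0.001, 0.0]
force: [-0.1, -0.2, 0.1]
finger_gap: -0.002
t 25.1 tcp [0.5705 0.1738 0.1073] x [0.0596 0.9982 0.0016] y [ 0.9982 -0.0596  0.0024] z [ 0.0025  0.0014 -1.    ] F [-0.13 -0.16  0.07] gap -0.002 q [0.11 0.62 1.6  0.   0.92 0.17]
```

```bash
python3 -m inch '[[1,[0,0,0.01],[0,0,0]],[1,[0,0,0.02],[0,0,0]],[1,[0,0,0.02],[0,0,0]]]'|grep -A1 -E "tcp|force"; python3 -m inch '[[1,[0,0,0.01],[0,0,0]],[1,[0,0,0.01],[0,0,0]]]'|grep -E "tcp|force";python3 -m inch '[[1,[0,0,0.006],[0,0,0]],[1,[0,0,0.006],[0,0,0]]]'|grep -E "tcp|force"
```

```text
tcp_pos: [0.5704, 0.1738, 0.105]
tool_rot: [0.728, 0.686, 0.001, 0.0]
force: [0.2, 0.1, -0.5]
finger_gap: -0.003
tcp_pos: [0.5703, 0.1738, 0.1039]
force: [-0.7, 1.1, 0.1]
tcp_pos: [0.5703, 0.1738, 0.1032]
force: [0.7, 0.1, -0.1]
```

```bash
python3 -m inch '[[1,[0,0,0.008],[0,0,0]],[1,[0,0,0.008],[0,0,0]]]'|grep -E "tcp|force"; python3 -m inch '[[1,[0,0,0.006],[0,0,0]],[1,[0,0,0.006],[0,0,0]]]'|grep -E "tcp|force"
```

```text
tcp_pos: [0.5703, 0.1738, 0.1024]
force: [0.6, 0.4, 0.7]
tcp_pos: [0.5703, 0.1738, 0.1019]
force: [0.4, 0.3, -0.1]
```

```bash
python3 -m inch '[[1,[0,0,0.008],[0,0,0]],[1,[0,0,0.008],[0,0,0]]]'|grep -E "tcp|force"; python3 -m inch '[[1,[0,0,0.006],[0,0,0]],[1,[0,0,0.006],[0,0,0]]]'|grep -E "tcp|force"; python3 chk.py 11
```

```text
tcp_pos: [0.5703, 0.1738, 0.101]
force: [0.3, -0.0, 0.0]
tcp_pos: [0.5703, 0.1738, 0.1005]
force: [0.1, 0.4, 0.5]
top 1025 x [-0.1129  0.084 ] y [-0.0116  0.0119] z med 0.030973796153511438 slope z/x -0.00018450326763884309 z/y 0.014082541127535084 line ang off deg -0.4616424
scene 1146 x [-0.1125  0.116 ] y [-0.0111  0.0128] z med 0.030130662945638334 slope z/x -0.001563507719225049 z/y -0.05719311236982009 line ang off deg 0.15858392
```

```bash
python3 - <<'E'
import cv2
a=cv2.imread('pics/scene11.png')[180:300,300:460];cv2.imwrite('pics/d11.png',cv2.resize(a,None,fx=4.5,fy=4.5,interpolation=2))
E
```

```text
(no output)
```

View pics/d11.png

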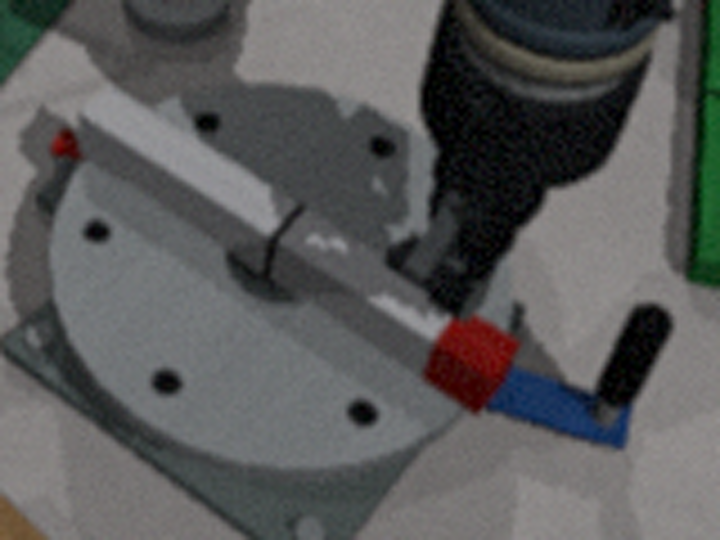

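```bash
python3 - <<'E'
from h import *
s=sense();M=R.from_quat(s["tool_rot"]).as_matrix();f=lambda p:((proj("scene",p)-[300,180])*4.5).round(0)
print(s["tcp_pos"],f(s["tcp_pos"]))
for dy in(-.015,.015):
  for dx in (-.011,.011): print(dx,dy,f(s["tcp_pos"]+M[:,1]*dy+M[:,0]*dx))
C=np.array([.5652,.0887,.104]);u=np.array([np.cos(np.radians(86.5)),np.sin(np.radians(86.5)),0]);w=np.array([u[1],-u[0],0])
for a in(.085,): 
  for b in(-.012,.012): print("bar top",a,b,f(C+u*(a+.001)+w*b))
d=cloud("scene",snapshot("scene")[1])
for (cx,cy) in [(455,300),(445,285),(470,290),(440,320),(420,300)]:
    v,u_=int(180+cy/4.5),int(300+cx/4.5);print((cx,cy),d[v,u_].round(4))
E
```

```text
[0.5703706  0.17384405 0.1005018 ] [442. 322.]
-0.011 -0.015 [439. 287.]
0.011 -0.015 [482. 314.]
-0.011 0.015 [403. 331.]
0.011 0.015 [446. 359.]
bar top 0.085 -0.012 [459. 301.]
bar top 0.085 0.012 [431. 337.]
(455, 300) [0.6083 0.184  0.177 ]
(445, 285) [0.629  0.1824 0.2103]
(470, 290) [0.5977 0.1855 0.1718]
(440, 320) [0.5712 0.1712 0.1013]
(420, 300) [0.5655 0.1591 0.1011]
```

```bash
python3 - <<'E'
from h import *
np.set_printoptions(precision=3,suppress=True)
s=sense();M=R.from_quat(s["tool_rot"]).as_matrix();p,d=snapshot("scene");P=cloud("scene",d);L=(P-s["tcp_pos"])@M
m=(np.abs(L[...,:2]).max(-1)<.06)&(L[...,2]<-.006)&(L[...,2]>-.15)&(d>0)
v,u=np.nonzero(m);q=L[m]
o=np.argsort(-q[:,2])[:40]
for i in o[::2]: print(u[i],v[i],q[i],p[v[i],u[i]])
g=p[215:270,375:430];cv2.imwrite("pics/d12.png",cv2.resize(cv2.convertScaleAbs(g,alpha=2.2),None,fx=10,fy=10,interpolation=cv2.INTER_CUBIC))
E
```

```text
403 251 [ 0.01   0.006 -0.02 ] [36 42 85]
403 250 [ 0.01   0.008 -0.025] [52 49 55]
397 248 [-0.001  0.011 -0.025] [51 52 52]
396 247 [-0.004  0.012 -0.027] [43 43 46]
402 249 [ 0.008  0.009 -0.027] [36 35 32]
407 246 [ 0.012 -0.003 -0.028] [73 75 71]
401 250 [ 0.008  0.012 -0.028] [24 21 46]
403 248 [ 0.008  0.007 -0.029] [42 45 42]
405 248 [ 0.011  0.005 -0.03 ] [66 63 62]
397 247 [-0.001  0.013 -0.03 ] [26 23 26]
398 247 [ 0.     0.012 -0.03 ] [14 13 14]
408 244 [ 0.011 -0.006 -0.031] [83 80 78]
395 246 [-0.005  0.014 -0.031] [45 43 44]
400 249 [ 0.006  0.014 -0.032] [29 29 30]
399 247 [ 0.002  0.012 -0.032] [1 8 5]
404 247 [ 0.01   0.007 -0.034] [58 59 51]
400 247 [ 0.004  0.012 -0.034] [6 4 0]
405 247 [ 0.011  0.006 -0.035] [52 53 50]
401 248 [ 0.007  0.014 -0.036] [20 13 13]
403 246 [ 0.007  0.008 -0.036] [33 29 30]
```

View pics/d12.png

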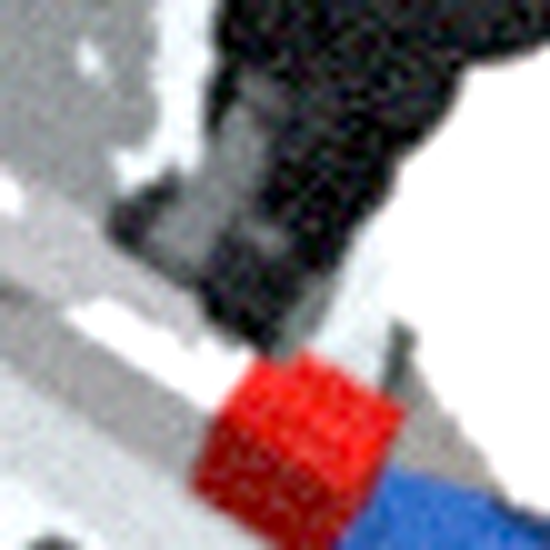

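The picture shows the fingertips ending above the bar's top face, about 2 cm short of the reported TCP. The wrist force is also about zero, so there is no contact yet. I'll keep feeling downwards in small steps.

```bash
for i in 1; do python3 -m inch '[[1,[0,0,0.01],[0,0,0]],[1,[0,0,0.02],[0,0,0]],[1,[0,0,0.02],[0,0,0]]]'|grep -E "tcp|force"; done;  python3 st.py | head -1; python3 -m inch '[[1,[0,0,0.01],[0,0,0]],[1,[0,0,0.02],[0,0,0]],[1,[0,0,0.02],[0,0,0]]]'|grep -E "tcp|force"; python3 - <<'E'
from h import *
s=sense();M=R.from_quat(s["tool_rot"]).as_matrix()
p,d=snapshot("scene");P=cloud("scene",d);L=(P-s["tcp_pos"])@M
g=p[215:270,375:430];cv2.imwrite("pics/d13.png",cv2.resize(cv2.convertScaleAbs(g,alpha=2.2),None,fx=10,fy=10,interpolation=cv2.INTER_CUBIC))
E
```

```text
tcp_pos: [0.5702, 0.1738, 0.0983]
force: [0.2, -0.1, 0.5]
t 27.1 tcp [0.5702 0.1738 0.0983] x [0.0595 0.9982 0.0014] y [ 0.9982 -0.0595  0.0014] z [ 0.0014  0.0013 -1.    ] F [ 0.23 -0.08  0.45] gap -0.002 q [0.11 0.63 1.61 0.   0.9  0.17]
tcp_pos: [0.5702, 0.1738, 0.0964]
force: [-0.6, 0.7, 1.1]
```

View pics/d13.png

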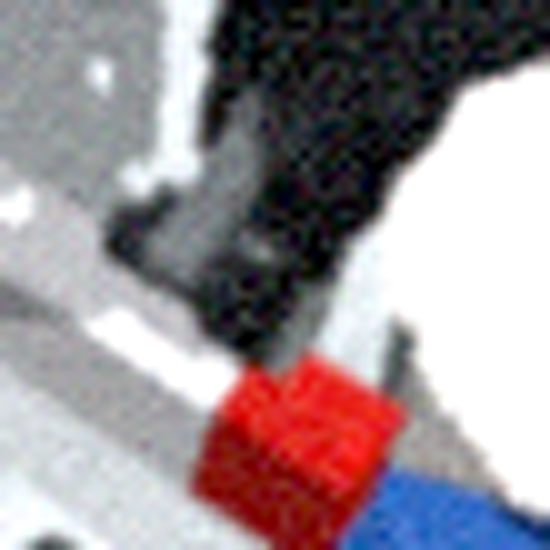

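The fingertips move with the tool and are still above the top face, so contact should be about 2 cm lower than the nominal TCP. Continuing in small steps.

```bash
python3 -m inch '[[1,[0,0,0.01],[0,0,0]],[1,[0,0,0.02],[0,0,0]],[1,[0,0,0.03],[0,0,0]],[1,[0,0,0.03],[0,0,0]]]'|grep -E "tcp|force"; python3 -m inch '[[1,[0,0,0.01],[0,0,0]],[1,[0,0,0.02],[0,0,0]],[1,[0,0,0.02],[0,0,0]]]'|grep -E "tcp|force"
```

```text
tcp_pos: [0.5703, 0.1738, 0.0933]
force: [0.7, 0.3, 0.2]
tcp_pos: [0.5703, 0.1738, 0.0914]
force: [1.2, -0.8, -1.0]
```

```bash
python3 -m inch '[[1,[0,0,0.01],[0,0,0]],[1,[0,0,0.02],[0,0,0]],[1,[0,0,0.02],[0,0,0]]]'|grep -E "tcp|force"; python3 - <<'E'
from h import *
np.set_printoptions(precision=4,suppress=True)
s=sense();M=R.from_quat(s["tool_rot"]).as_matrix();print(s["tcp_pos"])
for n,c in(("scene",(380,215)),("top",(185,170))):
    p,d=snapshot(n);P=cloud(n,d);L=(P-s["tcp_pos"])@M
    x,y=c;g=p[y:y+55,x:x+55];cv2.imwrite(f"pics/d14{n}.png",cv2.resize(cv2.convertScaleAbs(g,alpha=2.2),None,fx=7,fy=7,interpolation=cv2.INTER_CUBIC))
    if n=="scene":
        for x0 in(-.008,0,.008):
            m=(abs(L[...,0]-x0)<.004)&(abs(L[...,1])<.03)&(L[...,2]<.04)&(L[...,2]>-.1)&(d>0)
            v,u=np.nonzero(m);o=np.argsort(v);print(np.c_[u,v,(L[m]*1000).round(0),p[m].mean(1).round()][o][-30:].astype(int).tolist())
E
python3 -c "
import cv2,numpy as np;cv2.imwrite('pics/d14.png',np.hstack([cv2.imread('pics/d14scene.png'),cv2.imread('pics/d14top.png')]))"
```

```text
tcp_pos: [0.5703, 0.1738, 0.0894]
force: [-0.6, -0.2, -0.4]
[0.5703 0.1738 0.0894]
[[390, 261, -7, 11, 18, 82], [391, 261, -5, 11, 16, 77], [386, 262, -12, 18, 19, 99], [387, 262, -11, 16, 20, 101], [388, 262, -8, 16, 17, 98], [389, 262, -7, 14, 19, 101], [390, 262, -5, 14, 17, 98], [386, 263, -11, 20, 19, 100], [387, 263, -9, 18, 20, 100], [388, 263, -7, 18, 18, 99], [389, 263, -6, 17, 18, 98], [390, 263, -4, 15, 18, 100], [385, 264, -11, 24, 17, 105], [386, 264, -9, 22, 19, 102], [387, 264, -8, 20, 20, 96], [388, 264, -6, 19, 20, 102], [389, 264, -5, 18, 19, 102], [384, 265, -11, 27, 18, 101], [385, 265, -10, 25, 19, 99], [386, 265, -8, 24, 19, 98], [387, 265, -7, 22, 19, 100], [388, 265, -5, 20, 20, 97], [384, 266, -10, 28, 19, 101], [385, 266, -8, 27, 19, 99], [386, 266, -7, 26, 19, 100], [387, 266, -5, 25, 18, 103], [385, 267, -7, 29, 18, 95], [386, 267, -6, 27, 20, 105], [387, 267, -4, 26, 19, 99], [386, 268, -4, 30, 18, 102]]
[[391, 264, -2, 15, 19, 99], [392, 264, 0, 13, 20, 99], [393, 264, 2, 13, 18, 77], [394, 264, 4, 13, 16, 60], [389, 265, -3, 20, 19, 104], [390, 265, -2,
[... 831 characters left out ...]
4, 267, 7, 19, 17, 104], [395, 267, 9, 17, 18, 104], [396, 267, 10, 14, 20, 96], [397, 267, 12, 14, 18, 91], [392, 268, 5, 21, 20, 100], [393, 268, 6, 20, 19, 101], [394, 268, 8, 18, 20, 104], [395, 268, 10, 18, 19, 101], [396, 268, 11, 16, 19, 103], [391, 269, 4, 24, 21, 102], [392, 269, 7, 25, 17, 100], [393, 269, 8, 23, 19, 101], [394, 269, 9, 21, 20, 97], [395, 269, 10, 18, 22, 99], [390, 270, 4, 28, 20, 97], [391, 270, 6, 27, 20, 98], [392, 270, 7, 25, 20, 100], [393, 270, 9, 24, 19, 101], [394, 270, 10, 23, 19, 104], [395, 270, 12, 21, 20, 101], [391, 271, 7, 30, 18, 100], [392, 271, 9, 28, 19, 101], [393, 271, 10, 26, 20, 100], [394, 271, 12, 25, 20, 102], [393, 272, 12, 29, 18, 102]]
```

View pics/d14.png

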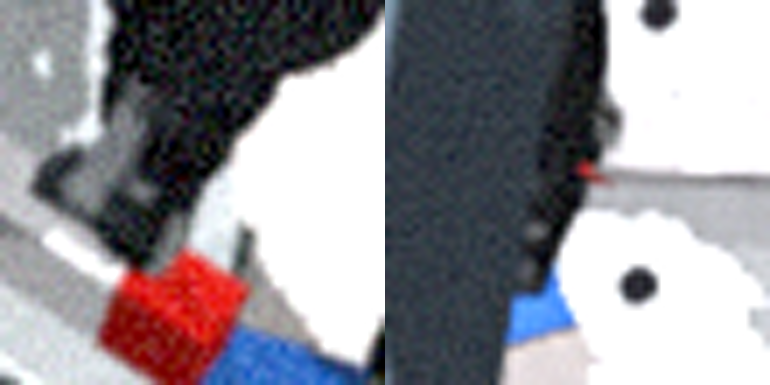

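```bash
python3 -m inch '[[1,[0,0,0.01],[0,0,0]],[1,[0,0,0.02],[0,0,0]],[1,[0,0,0.02],[0,0,0]]]'|grep -E "tcp|force"; python3 -m inch '[[1,[0,0,0.01],[0,0,0]],[1,[0,0,0.02],[0,0,0]],[1,[0,0,0.02],[0,0,0]]]'|grep -E "tcp|force"
```

```text
tcp_pos: [0.5703, 0.1738, 0.0874]
force: [0.9, -0.1, 0.2]
tcp_pos: [0.5703, 0.1738, 0.0854]
force: [-0.2, -0.8, -0.9]
```

```bash
python3 -m inch '[[1,[0,0,0.01],[0,0,0]],[1,[0,0,0.02],[0,0,0]],[1,[0,0,0.02],[0,0,0]]]'|grep -E "tcp|force"; python3 -m inch '[[1,[0,0,0.01],[0,0,0]],[1,[0,0,0.01],[0,0,0]]]'|grep -E "tcp|force"; python3 - <<'E'
from h import *
p,d=snapshot("scene");cv2.imwrite("pics/scene15.png",p)
g=p[205:285,350:430];cv2.imwrite("pics/d15.png",cv2.resize(cv2.convertScaleAbs(g,alpha=2),None,fx=7,fy=7,interpolation=cv2.INTER_CUBIC))
E
```

```text
tcp_pos: [0.5705, 0.1739, 0.084]
force: [-0.6, 0.2, 3.2]
tcp_pos: [0.5705, 0.1739, 0.084]
force: [-2.4, -0.7, 8.2]
```

View pics/d15.png

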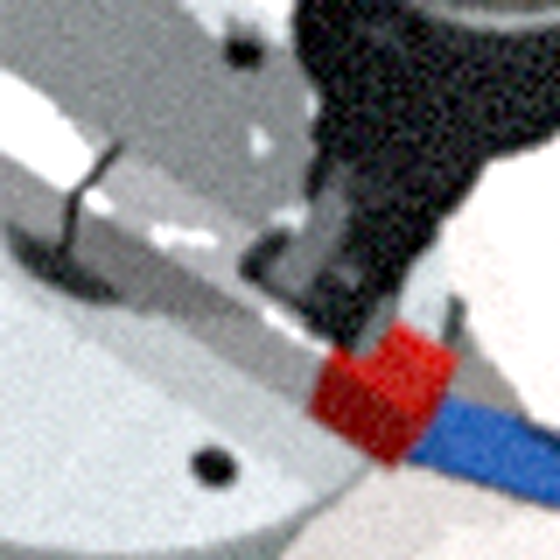

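Contact at the red end: 8.2 N upward, with the fingertips on the bar next to the red sleeve (crop (330,340)). Hold briefly, lift, and move to the plain end.

```bash
python3 -m inch '[[1,[0,0,0],[0,0,0]],[1,[0,0,0],[0,0,0]],[1,[0,0,0],[0,0,0]]]'|grep -E "tcp|force"; python3 -m inch '[[1,[0,0,-0.1],[0,0,0]],[1,[0,0,-0.3],[0,0,0]],[1,[-0.4,0,-0.3],[0,0,0]],[1,[-0.9,0,-0.3],[0,0,0]],[1,[-0.9,0,-0.3],[0,0,0]]]'|grep -E "tcp|force"; python3 chk.py 16;python3 st.py
```

```text
tcp_pos: [0.5705, 0.1739, 0.0839]
force: [-2.2, -0.2, 9.5]
tcp_pos: [0.5653, 0.0791, 0.1128]
force: [-0.0, 0.9, -0.2]
top 743 x [-0.1132  0.1155] y [-0.0111  0.0119] z med 0.03107321936313541 slope z/x 0.0015587537315646502 z/y 0.0041215327098087584 line ang off deg 0.27779052
scene 1198 x [-0.1121  0.116 ] y [-0.0115  0.0128] z med 0.030114569655324233 slope z/x 0.0003897263367120689 z/y -0.044676170724247934 line ang off deg -0.4044348
t 30.6 tcp [0.5652 0.0829 0.1127] x [0.0625 0.998  0.0019] y [ 0.998  -0.0625  0.002 ] z [ 0.0022  0.0018 -1.    ] F [-0.71 -0.18  0.59] gap -0.002 q [-0.05  0.59  1.66  0.    0.89  0.01]
```

```bash
python3 -m inch '[[1,[-0.4,0,0],[0,0,0]],[1,[-0.78,0,0],[0,0,0]],[1,[-0.78,0,0],[0,0,0]],[1,[-0.78,0,0.08],[0,0,0]],[1,[-0.78,0,0.16],[0,0,0]],[1,[-0.78,0,0.22],[0,0,0]],[1,[-0.78,0,0.22],[0,0,0]]]'|grep -E "tcp|force";  python3 -m inch '[[1,[0,0,0.02],[0,0,0]],[1,[0,0,0.03],[0,0,0]],[1,[0,0,0.04],[0,0,0]],[1,[0,0,0.04],[0,0,0]]]'|grep -E "tcp|force"; python3 -m inch '[[1,[0,0,0.01],[0,0,0]],[1,[0,0,0.01],[0,0,0]]]'|grep -E "tcp|force"
```

```text
tcp_pos: [0.5593, 0.0076, 0.0888]
force: [-1.6, 0.3, 0.5]
tcp_pos: [0.5605, 0.0062, 0.0864]
force: [-0.0, 0.2, 0.4]
tcp_pos: [0.5604, 0.006, 0.0853]
force: [-0.5, 0.3, 0.1]
```

```bash
python3 -m inch '[[1,[0,0,0.01],[0,0,0]],[1,[0,0,0.015],[0,0,0]],[1,[0,0,0.015],[0,0,0]]]'|grep -E "tcp|force"; python3 -m inch '[[1,[0,0,0.01],[0,0,0]],[1,[0,0,0.01],[0,0,0]]]'|grep -E "tcp|force"
```

```text
tcp_pos: [0.5604, 0.0061, 0.084]
force: [-0.5, -0.4, 2.8]
tcp_pos: [0.5605, 0.0061, 0.084]
force: [-1.6, -0.9, 8.8]
```

Contact at the plain end: 8.8 N at the same height, so there is no rocking. Hold, then lift clear, and move well above and back.

```bash
python3 -m inch '[[1,[0,0,0],[0,0,0]],[1,[0,0,0],[0,0,0]],[1,[0,0,0],[0,0,0]]]'|grep -E "tcp|force"; python3 -m inch '[[1,[0,0,-0.1],[0,0,0]],[1,[0,0,-0.4],[0,0,0]],[1,[0,0,-0.8],[0,0,0]],[1,[0,0,-1],[0,0,0]]]'|grep -E "tcp|force"; python3 -m inch '[[1,[-0.3,0,-0.4],[0,0,0]],[1,[-0.7,-0.3,-0.8],[0,0,0]],[1,[-1,-0.8,-0.8],[0,0,0]],[1,[-1,-0.8,-0.8],[0,0,0]]]'|grep -E "tcp|force"; python3 -m inch '[[1,[-0.5,0,0],[0,0,0]],[1,[-1,0,0],[0,0,0]],[1,[-1,0,0],[0,0,0]],[1,[-1,0,0],[0,0,0]]]'|grep -E "tcp|force"; python3 chk.py 17; python3 st.py
```

```text
tcp_pos: [0.5605, 0.0061, 0.0839]
force: [-1.3, 0.1, 8.5]
tcp_pos: [0.5619, 0.0058, 0.186]
force: [0.2, 0.2, -0.7]
tcp_pos: [0.4718, -0.0905, 0.2641]
force: [-0.1, 1.3, -0.6]
tcp_pos: [0.468, -0.1899, 0.2624]
force: [0.9, 1.3, -0.2]
top 1200 x [-0.1127  0.1149] y [-0.0116  0.0117] z med 0.031114190853638493 slope z/x 0.0006037156597029612 z/y 0.005875831077961479 line ang off deg -0.23818853
scene 1203 x [-0.1124  0.1159] y [-0.0114  0.0128] z med 0.03018219116871375 slope z/x -0.0005449342191940411 z/y -0.05193775312493281 line ang off deg -0.21549025
t 34.0 tcp [ 0.4679 -0.188   0.2623] x [0.0592 0.9982 0.0024] y [ 0.9982 -0.0592  0.0011] z [ 0.0012  0.0024 -1.    ] F [-0.37 -0.32 -0.32] gap 0.001 q [-0.61  0.3   1.67  0.    1.17 -0.55]
```

View pics/top17.png

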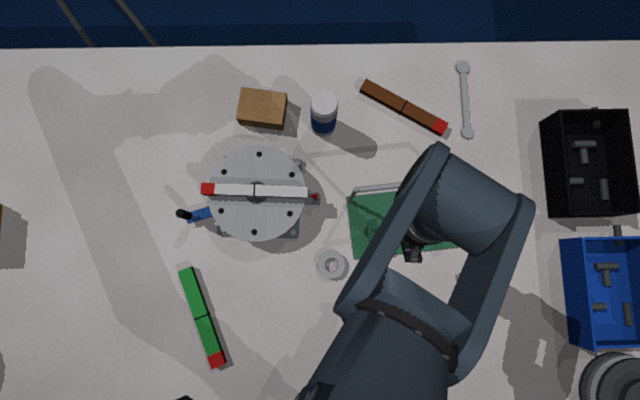

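View pics/scene17.png

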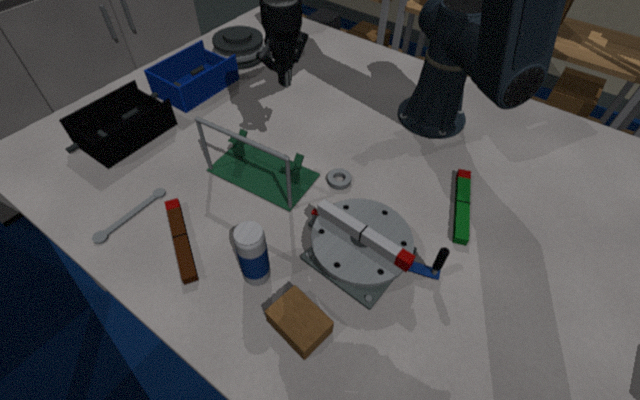

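The views show the bar lying along the line towards the pointer, from red at (207,189) to (308,192) in the top view. The knob is home at (183,214), the bystanders have not moved, and the arm is clear. Handing in.

```bash
python3 -m inch '[[1,[0,0,0],[0,0,0]],[1,[0,0,0],[0,0,0]],[1,[0,0,0],[0,0,0]]]'|grep -E "tcp|force"; python3 -c "
from station import sign_off;print(sign_off())"
```

```text
tcp_pos: [0.4685, -0.188, 0.2624]
force: [0.2, 0.3, 0.4]
the job is handed in; nothing more can be done
None
```

I worked the lever three full strokes, laid the straightedge on the yellow line, pressed both ends, and handed in at about 34 s. The hand-in gave no verdict, so these are my own checks.

- **Strokes:** each one ran to the hard stop and sprang home. The line read -33.6°, then -63.5°, then 86.5° in the world frame. With the fixture at about -4° that is roughly 1.57 rad, so it meets the pointer. The knob was back at its home pixel at the end.
- **Straightedge:** I took it from the rack along its leaning axis and laid it down with under 10 N of contact. The final views show it level, 1–2 mm off centre and about 0.2° from the line. Its top face measured 30–31 mm above the flange, against 32 mm expected, which is within calibration.
- **Presses:** about 8–9.5 N at the red end and 8.5–8.8 N at the plain end, both at the same height, so I felt no rocking. The bar stayed put.
- **Bystanders:** they look unmoved by eye in both final views; I did not measure them. The arm was clear and still at hand-in.

**One check disagreed:** with the fingers shut, they met the bar's top at a reported TCP height of 84 mm, about 20 mm below the 104 mm expected. The pictures also showed the fingertips ending about 20 mm short of the TCP, so I found contact by force in small steps.

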